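# Return the drill press hold-down set to its fitted tray

## Robot

A 6-joint arm with a two-finger parallel gripper is mounted at the origin on a cart in front of the work surface, level with it; the furniture and walls round the work are solid. World frame = base frame: x ahead of the robot, y to its left, z up, the work surface at z = 0. Lengths are in mm, angles in rad, forces in N, time in s.
With the tool pointing down it reaches from about 325 to 775 mm from the base axis. Payload 9.3 kg.
Tool frame: the origin (TCP) lies on the front face of the gripper's body, between the roots of the fingers; the fingertips stand 73 mm ahead of it and the grasp point (between the pads) lies 54 mm ahead of it; z points along the fingers, y is the line along which they close (so a half turn about z gives the same grasp; the last joint's range is limited). The gripper opens to 85 mm and grips with 20 to 120 N. Pads are 22 mm wide; open, the fingers measure 114 mm over their backs; the gripper's body (76 mm by 85 mm) begins 54 mm behind the grasp point. The pads swing forward as they close: fully open they stand 13 mm farther back than shut.
Start: joints at [1.016, 0.259, 0.021, 1.334, 0, 1.418], TCP at [215.093, 506.194, 303.879] pointing down, gripper open.
Joint ranges: [-3.04, 3.04], [-0.91, 1.82], [-1.04, 1.36], [-1.92, 1.95], [-1.52, 1.45], [-3.14, 3.14]. Speed limits (rad/s): [2.22, 2.22, 2.79, 3.14, 3.14, 3.14].

## Interface

Orientations are given as a unit quaternion [x, y, z, w].
In Python, from station import r gives the robot as it stands. The module is installed in compiled form; this text tells all that it offers.
- The arm moves only by the tool arm_command, never from a script. Its argument "steps" is a list of rows, each an object of numbers: "dx", "dy", "dz": the shift along the tool's x, y, z in cm; "rx", "ry", "rz": the turn, a rotation vector about the tool's x, y, z in degrees; "gripper": the finger opening in cm, from 0 to 8.54. In form: [{"dx": .., "dy": .., "dz": .., "rx": .., "ry": .., "rz": .., "gripper": ..}, ...]. A call has exactly 5 rows; each row shifts and turns the commanded pose from where the row before left it, along the tool's axes as they then stand; what a row does not reach is not made up. A row lasts 1/8 s, in which the tool goes at most 62.5 mm and 10.7 degrees, less where a joint would pass 70% of its speed; a pose out of reach is approached as far as the arm can. A call is refused whole if a number of a shift passes 6.25 or a number of a turn 10.7, either way. A call with a gripper value outside its range is refused whole. The fingers move at their own pace and stop on an object; the grip force is fixed at half the most. Time passes only in rows, so rows that do not move let the fingers close, or fill a call up. It gives the time, the measured TCP pose, the force, the opening and the grip force at its end, in the units of the state.
- r.read_state(): the state, without advancing time (a new reading comes with each control period).
- r.capture(name): name is "scene" or "side" or "wrist"; returns the picture (400x640x3 uint8, blue, green, red); there is no depth.
- r.get_calibration(name): a dict with "fovy" (degrees; the focal length in pixels is half the picture's height over the tangent of half this angle, whatever the lens; pixels are square), "cx", "cy" (the principal point, pixels), "rvec" (rotation vector, rad) and "tvec" (3), from world to camera coordinates, as OpenCV has them; the wrist camera has in their place "tool_from_camera" (4x4, takes a point from camera to tool coordinates, whose origin is the TCP and whose axes are the flange's). Camera axes: x right, y down, z forward; pixel columns grow to the right and rows downward; lengths in mm; the calibration is good to about 2 mm. The wrist camera is an equidistant fisheye: a pixel r from the principal point sees the ray r / f radians off the axis. A picture is of the moment at which its call begins: read the wrist's pose just before it. get_calibration takes no time and is no camera call.
- r.finish_job(): hands the job in; it is judged then, once.
The state is a dict: "t": time; "qpos": joint angles; "dq": joint speeds; "tau": joint torques, N m; "position": TCP position; "tcp_rot": TCP orientation; "wrist_force": force on the tool from outside, world axes, zero at the start; "torque": the same for the moment, N m; "finger_gap": opening from 0.0 (shut) to 1.0 (fully open); "gripper_force": force on a finger pad.
Only numpy, scipy, OpenCV 4.12 (cv2) and the standard library are available. Lean on these libraries where they do the work, as an engineer would, in place of code of your own. Each camera call takes 0.05 s, during which the arm holds its last target. There are 200 camera calls.

## Task

Put the drill press's steel hold-down set back into its wooden tray: the slotted strap clamp into the long recess, the large step block into the short one, the T-nut into the square one and the flanged nut into the round one, each flat on the floor of its recess and the same side up as it stands now. The smaller step block and the plain nut without a flange belong to another set: leave them where they lie.

Things in the scene. Friction and masses are not known exactly. Their poses are not given: they have to be found in the camera images.
- strap_clamp: Strap clamp: flat bar of dark steel, 25 wide (x) x 54 long (y) x 16 mm high, lying flat, with a slot 11 x 24 mm right through its middle and three small steps (down to 7 mm high) over its last 11 mm towards -y. 130 g. Origin: centre of its underside; z up. Grasp it across its width near the middle. Lies in the long recess either way round.
- step_block: Large step block: dark steel staircase of six steps, 26 wide (x) x 44 long (y) x 39 mm high; the steps climb from -y (6.5 mm high) to +y (39 mm high). 170 g. Origin: centre of its underside; z up. Grasp it across its width, between the middle and the high end. Stands in the short recess, its length along the recess, either way round.
- t_nut: T-nut: dark steel, 30 x 30 mm, 22 mm high; 30 mm wide in x up to 10 mm high, above that a neck 16 mm wide in x and 30 mm long in y, a hole in its top. 100 g. Origin: centre of its underside; z up. Its end faces (+y and -y, 30 mm apart) are flat over the full height: grasp there. Stands in the square recess, sides along the recess sides.
- flange_nut: Flanged nut: dark steel hexagon nut, 24 mm across flats, on a round flange 36 mm in diameter and 5 mm thick; 22 mm high in all, standing on its flange. 80 g. Origin: centre of its underside; z up; one pair of flats faces +x and -x, the others are turned by 60 degrees. Stands in the round recess at any yaw.
- small_step_block: Look-alike to leave alone: a smaller dark steel step block of four steps, 17 wide (x) x 24 long (y) x 20 mm high. Origin: centre of its underside; z up.
- plain_nut: Look-alike to leave alone: plain dark steel hexagon nut without flange, 24 mm across flats, 18 mm high. Origin: centre of its underside; z up. (Like the other parts it may lie left or right of a heap of cartons in the middle of the bench, up to 145 mm high: carry things over or round the heap.)
- long_recess: Light wooden block 56 (x) x 76 (y) x 13 mm, fixed; origin: centre of its underside, 6 mm above the bench, z up, top 19 mm above the bench. In its middle a recess 8 mm deep (floor 11 mm above the bench), upper edge bevelled 3 mm: a rectangle 33 (x) x 62 mm (y), for the strap clamp. The blocks lie two by two, in any order, in a heavy tray with a rim 16 mm high.
- short_recess: Light wooden block 56 (x) x 76 (y) x 13 mm, fixed; origin: centre of its underside, 6 mm above the bench, z up, top 19 mm above the bench. In its middle a recess 8 mm deep (floor 11 mm above the bench), upper edge bevelled 3 mm: a rectangle 34 (x) x 52 mm (y), for the large step block. One of the four blocks in the tray.
- square_recess: Light wooden block 56 (x) x 76 (y) x 13 mm, fixed; origin: centre of its underside, 6 mm above the bench, z up, top 19 mm above the bench. In its middle a recess 8 mm deep (floor 11 mm above the bench), upper edge bevelled 3 mm: a square of 38 mm, for the T-nut. One of the four blocks in the tray.
- round_recess: Light wooden block 56 (x) x 76 (y) x 13 mm, fixed; origin: centre of its underside, 6 mm above the bench, z up, top 19 mm above the bench. In its middle a recess 8 mm deep (floor 11 mm above the bench), upper edge bevelled 3 mm: round, 44 mm in diameter, for the flanged nut. One of the four blocks in the tray.
Mind the look-alikes: they are no part of the job. Leave any orange look-alike of the strap_clamp alone.

How it is judged:
By the outcome, as a careful person would: the job done as asked, in the order asked, and still so for the second after the job is handed in, with the robot touching nothing.
It also fails if it takes over 122 s, if anything falls off the work surface, if the arm or the gripper's body presses on something with over 40 N, if the wrist force passes 120 N, or if a joint passes its speed limit or range.

## Working session

There is one attempt and no reset: what is moved stays moved. The work goes in short steps, Python scripts to look and compute and a tool call to move; the robot and the scene stay as the last step left them, time stands still between calls to the robot, and variables do not carry over. Pictures are saved under pics/ and viewed, at most 15 in all, crops included, and the job is handed in when it is done.

Besides the shell and the picture viewer there is one more tool, called after ">>>" as name([rows], argument=value, ...), one row to a line, values as JSON. arm_command: Moves the arm, as the interface text tells. Its arguments: {"type":"object","properties":{"steps":{"type":"array"}},"required":["steps"]}

```bash
mkdir -p pics; python3 - <<'E'
from station import r
import cv2
s=r.read_state(); print(s)
for n in("scene","side","wrist"):
    cv2.imwrite(f"pics/{n}0.png",r.capture(n)); print(n,r.get_calibration(n))
E
```

```text
{'t': 0.0, 'qpos': array([1.01638038e+00, 2.59214319e-01, 2.07549526e-02, 1.33369690e+00,
       7.83733272e-06, 1.41818075e+00]), 'dq': array([ 0.00018671, -0.00033934, -0.00112195, -0.00113649,  0.00060185,
       -0.00062258]), 'tau': array([-1.75928693e-03, -5.55639803e+01,  3.44534612e+01,  1.36375529e-02,
       -4.80575272e-04, -2.69676121e-06]), 'position': array([215.00531976, 506.03590967, 303.25139875]), 'tcp_rot': array([ 1.99551447e-01,  9.79887115e-01, -6.36566065e-04, -2.39081205e-04]), 'wrist_force': array([-1.12622367,  0.41522385, -0.78400466]), 'torque': array([-0.00137644, -0.04013687, -0.01380897]), 'gripper_force': 0.0, 'finger_gap': 1.0020643647484446}
scene {'fovy': 46.58611633277454, 'cx': 328.6006956118191, 'cy': 192.72178076704773, 'rvec': array([ 2.05226538, -1.20427255,  0.53604392]), 'tvec': array([-275.48743903,  324.5734448 , 1162.05001645])}
side {'fovy': 50.43948313637951, 'cx': 314.42432647494496, 'cy': 188.17527367426706, 'rvec': array([ 2.20456514,  0.04863402, -0.05315399]), 'tvec': array([-482.6618906 ,    4.71515007, 1487.13955471])}
wrist {'fovy': 65.70646984690485, 'cx': 322.5319421205624, 'cy': 202.6768202081906, 'tool_from_camera': array([[ 1.18278874e-03, -9.49696222e-01, -3.13170379e-01,
         8.05227918e+01],
       [ 9.99999298e-01,  1.14743237e-03,  2.97204746e-04,
         1.09119470e-01],
       [ 7.70876056e-05, -3.13170511e-01,  9.49696912e-01,
        -7.01804311e+01],
       [ 0.00000000e+00,  0.00000000e+00,  0.00000000e+00,
         1.00000000e+00]])}
```

View pics/scene0.png

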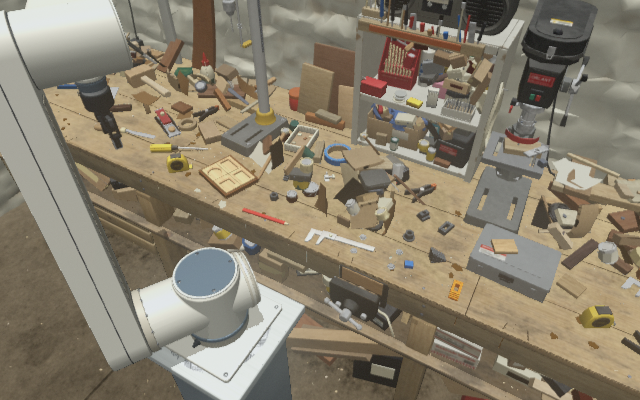

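View pics/side0.png

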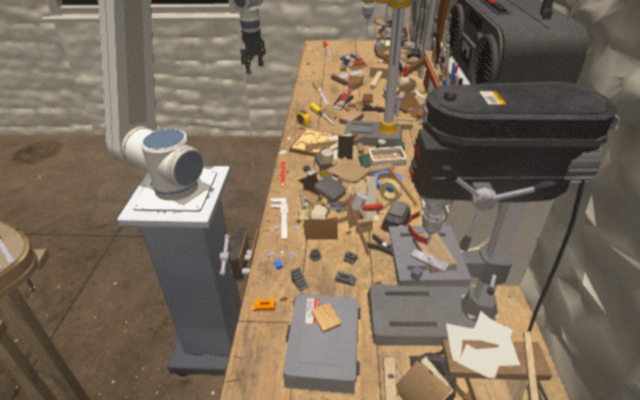

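View pics/wrist0.png

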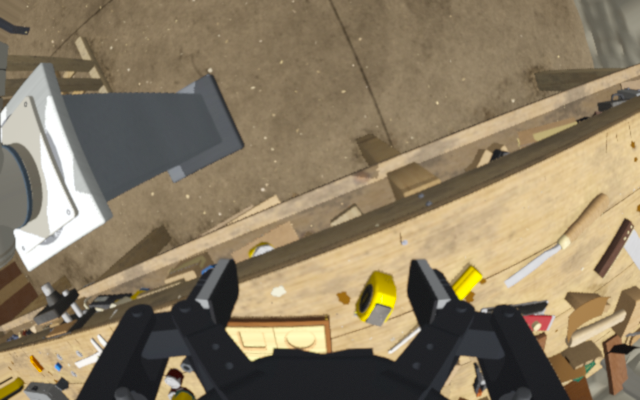

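Scene view: tray at about (228,174); candidate dark parts at (409,236), (423,215), (445,228), (437,255) right of the heap, and (273,195), (290,192) near the tray; orange clamp at (456,290). Side view: parts at (300,280), (345,278), (315,255), (350,257). Wrist: tray only partly visible.

```bash
cat > h.py <<'E'
import numpy as np,cv2
from station import r
from scipy.spatial.transform import Rotation as R
def cam(n,s=None):
    c=r.get_calibration(n); f=200/np.tan(np.radians(c["fovy"])/2)
    if n!="wrist":
        A=R.from_rotvec(c["rvec"]).as_matrix(); return f,c["cx"],c["cy"],A.T,-A.T@c["tvec"]
    T=c["tool_from_camera"]; s=s or r.read_state(); Q=R.from_quat(s["tcp_rot"]).as_matrix()
    return f,c["cx"],c["cy"],Q@T[:3,:3],np.array(s["position"])+Q@T[:3,3]
def ray(n,u,v,C):
    f,cx,cy,M,o=C; x,y=(u-cx)/f,(v-cy)/f
    if n=="wrist":
        t=np.hypot(x,y); k=np.sin(t)/t if t>1e-9 else 1; d=np.array([x*k,y*k,np.cos(t)])
    else: d=np.array([x,y,1.])
    return o,M@d
def hit(n,u,v,z,C):
    o,d=ray(n,u,v,C); return o+d*(z-o[2])/d[2]
def proj(n,P,C):
    f,cx,cy,M,o=C; p=M.T@(np.array(P)-o)
    if n=="wrist":
        q=np.hypot(p[0],p[1]); t=np.arctan2(q,p[2]); return cx+f*t*p[0]/q,cy+f*t*p[1]/q
    return cx+f*p[0]/p[2],cy+f*p[1]/p[2]
E
python3 - <<'E'
from h import *
im=cv2.imread("pics/scene0.png")
a=cv2.resize(im[195:285,370:490],None,fx=6,fy=6,interpolation=cv2.INTER_CUBIC)[:, :]
b=cv2.resize(im[145:215,190:330],None,fx=5.7,fy=5.7,interpolation=cv2.INTER_CUBIC)
cv2.imwrite("pics/ca.png",a);cv2.imwrite("pics/cb.png",b)
C=cam("scene")
for u,v in[(228,174),(409,236),(423,215),(445,228),(437,255),(273,195),(290,192),(456,290)]:print(u,v,hit("scene",u,v,10,C).round())
C=cam("side")
for u,v in[(300,280),(345,278),(315,255),(350,257),(313,142)]:print(u,v,hit("side",u,v,10,C).round())
E
```

```text
228 174 [459. 328.  10.]
409 236 [ 497. -310.   10.]
423 215 [ 599. -315.   10.]
445 228 [ 580. -392.   10.]
437 255 [ 468. -406.   10.]
273 195 [447. 137.  10.]
290 192 [486.  97.  10.]
456 290 [ 379. -490.   10.]
300 280 [ 467. -405.   10.]
345 278 [ 587. -394.   10.]
315 255 [ 502. -312.   10.]
350 257 [ 601. -316.   10.]
313 142 [460. 321.  10.]
```

View pics/ca.png

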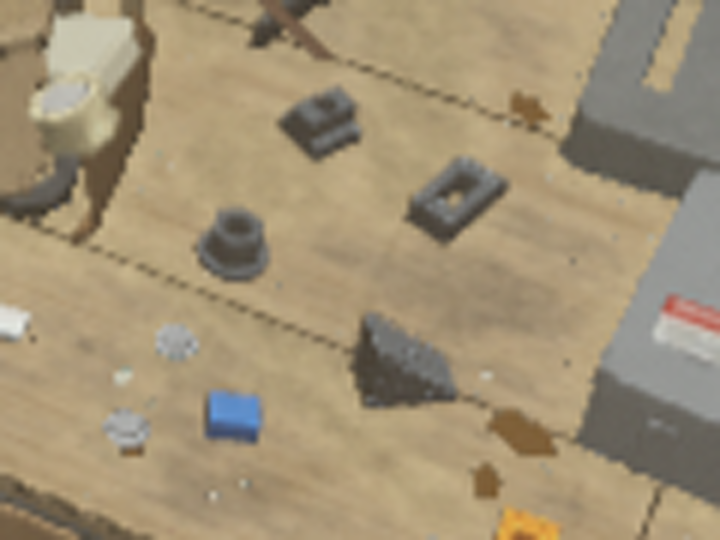

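View pics/cb.png

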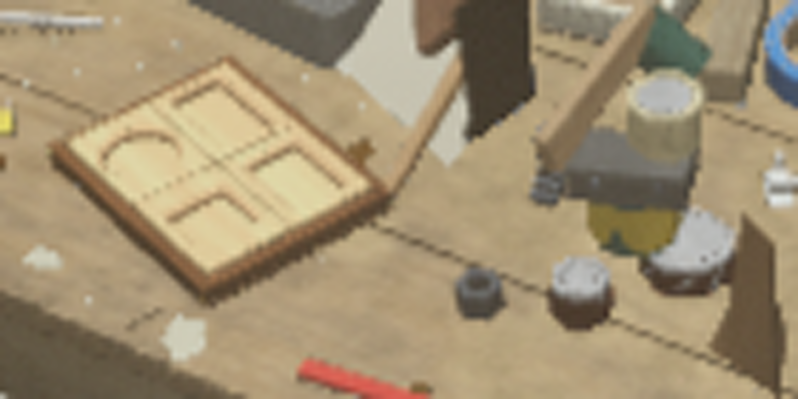

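ca: T-nut (323,122), strap (458,198), flanged nut (235,243), step block (400,360), orange clamp at the bottom edge. cb: tray with round recess (140,155), square-ish (228,110), (300,170), (215,215), and plain nut at (478,290). Next: tray corners and obstacle positions.

```bash
python3 - <<'E'
from h import *
C=cam("scene");D=cam("side")
for u,v in[(52,150),(228,60),(388,190),(208,290)]:print(hit("scene",190+u/5.7,145+v/5.7,16,C).round(1))
for n,u,v in[("a round",140,155),("top",228,110),("right",300,170),("bottom",215,215),("plainnut",478,290),("small?",547,185)]:print(n,hit("scene",190+u/5.7,145+v/5.7,15,C).round(1))
for u,v,z in[(263,122,20),(262,115,20),(500,195,60),(472,200,30)]:print("obst",u,v,hit("scene",u,v,z,C).round())
def tri(a,b):
    o,d=ray("scene",*a,C);p,e=ray("side",*b,D);s=np.linalg.lstsq(np.c_[d,-e],p-o,rcond=None)[0];return (o+d*s[0]).round(),(p+e*s[1]).round()
print("post base",tri((264,117),(386,130)),"chuck",tri((524,135),(435,220)),"head",tri((555,25),(515,110)))
print("carton",tri((384,203),(320,225)),tri((365,160),(325,185)))
E
```

```text
[417.2 415.9  16. ]
[537.  378.8  16. ]
[485.3 222.   16. ]
[366.  259.8  16. ]
a round [440.  368.6  15. ]
top [499.1 349.5  15. ]
right [475.5 278.2  15. ]
bottom [419.1 296.7  15. ]
plainnut [440.9 129.3  15. ]
small? [535.5 144.6  15. ]
obst 263 122 [761. 394.  20.]
obst 262 115 [798. 425.  20.]
obst 500 195 [ 747. -502.   60.]
obst 472 200 [ 717. -430.   30.]
post base (array([760., 387.,  45.]), array([756., 381.,  34.])) chuck (array([ 751., -509.,  285.]), array([ 763., -496.,  305.])) head (array([ 864., -487.,  547.]), array([ 864., -487.,  546.]))
carton (array([ 528., -210.,   71.]), array([ 513., -229.,   50.])) (array([ 549., -129.,  188.]), array([ 526., -161.,  146.]))
```

>>> arm_command([
  {"rz":-7.7},
  {"rz":-7.7},
  {"rz":-7.7},
  {"dx":-3.6,"dy":-2.5},
  {"dx":-3.6,"dy":-2.5},
])

```text
invalid input
```

>>> arm_command([
  {"dx":-3.6,"dy":-2.5},
  {"dx":-3.6,"dy":-2.5},
  {"dx":-3.6,"dy":-2.5},
  {"dx":-3.6,"dy":-2.5},
  {"dx":-3.6,"dy":-2.5},
])

```text
invalid input
```

```bash
python3 - <<'E'
from h import *
for i in range(4): r.capture("side")
s=r.read_state(); im=r.capture("wrist"); print(s["t"],s["position"],s["tcp_rot"],s["qpos"],s["dq"].round(3))
cv2.imwrite("pics/w1.png",im); np.save("w1.npy",dict(position=s["position"],tcp_rot=s["tcp_rot"]),allow_pickle=True)
E
```

```text
0.35 [215.08070858 506.1504074  303.73368975] [ 1.99567774e-01  9.79884011e-01 -1.54499673e-04 -7.14834994e-05] [1.01636546e+00 2.58747369e-01 2.13352262e-02 1.33372357e+00
 2.71516466e-05 1.41819907e+00] [ 0.001 -0.002  0.001  0.     0.001 -0.   ]
```

View pics/w1.png

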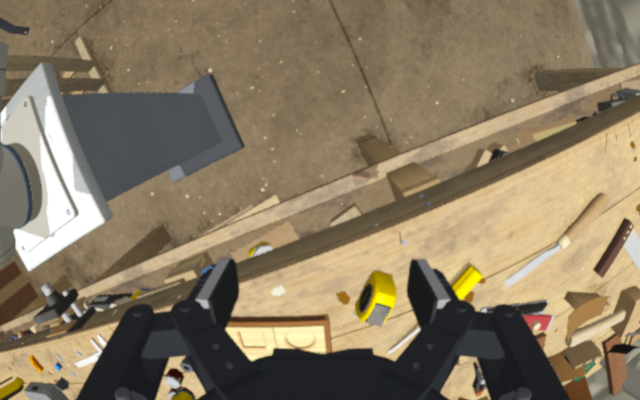

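The arm did not move (same view as before); the rows probably need every key.

>>> arm_command([
  {"dx":0,"dy":0,"dz":0,"rx":0,"ry":0,"rz":-7.7,"gripper":8.5},
  {"dx":0,"dy":0,"dz":0,"rx":0,"ry":0,"rz":-7.7,"gripper":8.5},
  {"dx":0,"dy":0,"dz":0,"rx":0,"ry":0,"rz":-7.7,"gripper":8.5},
  {"dx":-3.6,"dy":-2.5,"dz":0,"rx":0,"ry":0,"rz":0,"gripper":8.5},
  {"dx":-3.6,"dy":-2.5,"dz":0,"rx":0,"ry":0,"rz":0,"gripper":8.5},
])

```text
t: 1.02
position: [287.6, 455.9, 303.9]
tcp_rot: [-0.002, 1.0, 0.0, 0.0]
wrist_force: [0.4, 0.3, -0.2]
finger_gap: 0.996
gripper_force: 0.0
```

>>> arm_command([
  {"dx":-3.6,"dy":-2.5,"dz":0,"rx":0,"ry":0,"rz":0,"gripper":8.5},
  {"dx":-3.6,"dy":-2.5,"dz":0,"rx":0,"ry":0,"rz":0,"gripper":8.5},
  {"dx":-3.6,"dy":-2.5,"dz":0,"rx":0,"ry":0,"rz":0,"gripper":8.5},
  {"dx":-3.6,"dy":-2.5,"dz":0,"rx":0,"ry":0,"rz":0,"gripper":8.5},
  {"dx":-3.6,"dy":-2.5,"dz":0,"rx":0,"ry":0,"rz":0,"gripper":8.5},
])

```text
t: 1.65
position: [468.4, 330.6, 303.9]
tcp_rot: [-0.001, 1.0, 0.0, 0.0]
wrist_force: [-0.4, 0.4, 0.8]
finger_gap: 0.995
gripper_force: 0.0
```

```bash
cat >> h.py <<'E'
def snap(name,n=4):
    for i in range(n): r.capture("side")
    s=r.read_state(); im=r.capture("wrist"); cv2.imwrite(f"pics/{name}.png",im)
    np.savez(name,position=s["position"],tcp_rot=s["tcp_rot"])
    print(round(s["t"],2),s["position"].round(1),s["tcp_rot"].round(4),s["qpos"].round(2),abs(s["dq"]).max().round(3),s["finger_gap"])
    return im
def wcam(name): return cam("wrist",dict(np.load(name+".npz")))
E
python3 -c "
from h import *
snap('w2')"
```

```text
1.85 [467.7 331.1 303.6] [ 2.e-04  1.e+00 -1.e-04 -4.e-04] [0.47 0.3  0.08 1.35 0.   0.47] 0.031 0.9980530362011523
```

View pics/w2.png

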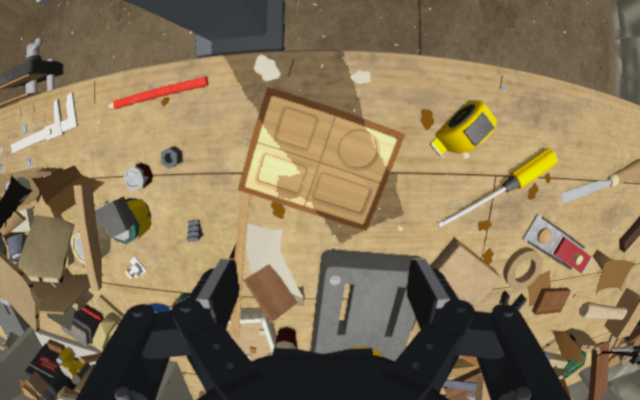

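Wrist view 2: tray corners (269,89),(404,134),(366,228),(240,187); square recess (298,128), round (358,149), short (282,172), long (342,192); plain nut (171,156) and small step block (194,230) left of it. I check this with an enlarged crop.

```bash
python3 - <<'E'
from h import *
im=cv2.imread("pics/w2.png");C=wcam("w2")
g=cv2.cvtColor(im,cv2.COLOR_BGR2GRAY); cor=np.float32([(269,89),(404,134),(366,228),(240,187)])
P=np.array([hit("wrist",u,v,16,C)[:2] for u,v in cor]);print(P.round(1),np.linalg.norm(P-np.roll(P,-1,0),axis=1).round(1))
c=P.mean(0); d=(P[1]-P[0])+(P[2]-P[3]); yaw=np.arctan2(-d[0],d[1]); print("centre",c,"yaw deg",np.degrees(yaw))
x=np.array([np.cos(yaw),np.sin(yaw)]);y=np.array([-x[1],x[0]])
k=7; x0,y0=232,82; big=cv2.resize(im[y0:y0+84*2-10,x0:x0+180],None,fx=4.4,fy=4.4,interpolation=cv2.INTER_CUBIC)[:600]
for nm,sx,sy,w,l in[("square",-1,-1,38,38),("round",-1,1,44,44),("short",1,-1,34,52),("long",1,1,33,62)]:
    q=c+28.5*sx*x+38.5*sy*y; print(nm,q.round(1))
    for a,b in[(-1,-1),(1,-1),(1,1),(-1,1)]:
        p=q+a*(w/2)*x+b*(l/2)*y; u,v=proj("wrist",[*p,19],C); cv2.circle(big,(int((u-x0+.5)*4.4),int((v-y0+.5)*4.4)),3,(0,0,255),-1)
cv2.imwrite("pics/w2c.png",big)
E
```

```text
[[368.4 270.1]
 [419.8 427.1]
 [538.5 386.1]
 [484.8 230.1]] [165.3 125.6 165.  123.1]
centre [452.8823321  328.35692007] yaw deg -18.556449863196583
square [413.6 300.9]
round [438.1 373.9]
short [467.6 282.8]
long [492.2 355.8]
```

View pics/w2c.png

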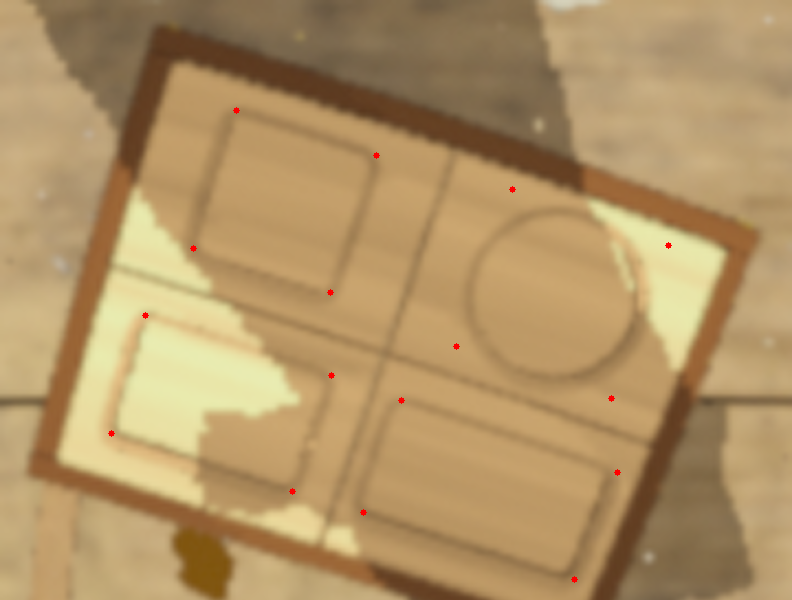

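Overlay: predicted corners coincide with recess edges within about 1 mm; square, round, short and long are as labelled. Now to the parts.

>>> arm_command([
  {"dx":-0.6,"dy":-5.3,"dz":0,"rx":0,"ry":0,"rz":0,"gripper":8.5},
  {"dx":-0.6,"dy":-5.3,"dz":0,"rx":0,"ry":0,"rz":0,"gripper":8.5},
  {"dx":-0.6,"dy":-5.3,"dz":0,"rx":0,"ry":0,"rz":0,"gripper":8.5},
  {"dx":-0.6,"dy":-5.3,"dz":0,"rx":0,"ry":0,"rz":0,"gripper":8.5},
  {"dx":-0.6,"dy":-5.3,"dz":0,"rx":0,"ry":0,"rz":0,"gripper":8.5},
])

```text
t: 2.52
position: [497.0, 66.3, 304.3]
tcp_rot: [-0.002, 1.0, 0.0, 0.0]
wrist_force: [1.5, 0.0, -0.4]
finger_gap: 0.998
gripper_force: 0.0
```

>>> arm_command([
  {"dx":-0.6,"dy":-5.3,"dz":0,"rx":0,"ry":0,"rz":0,"gripper":8.5},
  {"dx":-0.6,"dy":-5.3,"dz":0,"rx":0,"ry":0,"rz":0,"gripper":8.5},
  {"dx":-0.6,"dy":-5.3,"dz":0,"rx":0,"ry":0,"rz":0,"gripper":8.5},
  {"dx":-0.6,"dy":-5.3,"dz":0,"rx":0,"ry":0,"rz":0,"gripper":8.5},
  {"dx":-0.6,"dy":-5.3,"dz":0,"rx":0,"ry":0,"rz":0,"gripper":8.5},
])

```text
t: 3.15
position: [528.1, -198.6, 304.3]
tcp_rot: [-0.002, 1.0, -0.0, 0.0]
wrist_force: [0.8, 0.8, -0.8]
finger_gap: 0.996
gripper_force: 0.0
```

>>> arm_command([
  {"dx":-0.6,"dy":-5.3,"dz":0,"rx":0,"ry":0,"rz":0,"gripper":8.5},
  {"dx":-0.6,"dy":-5.3,"dz":0,"rx":0,"ry":0,"rz":0,"gripper":8.5},
  {"dx":0,"dy":-5.3,"dz":0,"rx":0,"ry":0,"rz":0,"gripper":8.5},
  {"dx":0,"dy":0,"dz":0,"rx":0,"ry":0,"rz":0,"gripper":8.5},
  {"dx":0,"dy":0,"dz":0,"rx":0,"ry":0,"rz":0,"gripper":8.5},
])

```text
t: 3.78
position: [540.5, -356.1, 303.9]
tcp_rot: [-0.001, 1.0, 0.0, -0.0]
wrist_force: [0.1, -0.4, -0.4]
finger_gap: 1.001
gripper_force: 0.0
```

```bash
python3 - <<'E'
from h import *
im=snap("w3",1);C=wcam("w3")
pts={n:proj("wrist",p,C) for n,p in dict(t=(599,-315,10),s=(583,-393,8),f=(500,-311,10),b=(467,-405,15)).items()};print(pts)
c=np.array(list(pts.values())).mean(0).astype(int); x0,y0=c[0]-75,c[1]-70
print(x0,y0); cv2.imwrite("pics/w3c.png",cv2.resize(im[y0:y0+140,x0:x0+150],None,fx=4.2,fy=4.2,interpolation=cv2.INTER_CUBIC))
E
```

```text
3.83 [ 540.6 -355.6  304.2] [-1.5e-03  1.0e+00  2.0e-04  0.0e+00] [-0.71  0.43  0.28  1.42  0.   -0.71] 0.009 0.995506408745285
{'t': (np.float64(354.2708038210492), np.float64(216.84916674729905)), 's': (np.float64(292.29266978082245), np.float64(204.1020511351458)), 'f': (np.float64(360.2231016556951), np.float64(138.22649073319795)), 'b': (np.float64(279.6244940948339), np.float64(110.32741838215183))}
246 97
```

View pics/w3c.png

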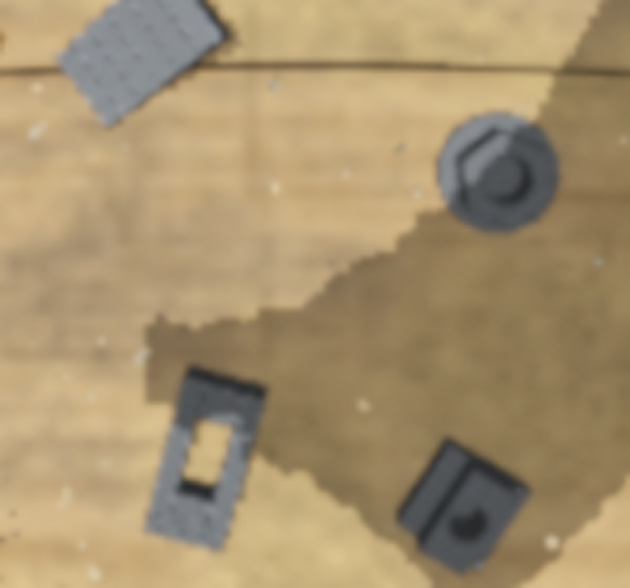

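Crop of wrist view 3 (offset 246,97; scale 4.2): strap clamp with slot at (208,457), T-nut at (463,505), flanged nut at (498,172), big step block cut off at the top at (145,60). I segment by saturation and check the fingertip depth.

```bash
python3 - <<'E'
from h import *
im=cv2.imread("pics/w3.png");C=wcam("w3")
hsv=cv2.cvtColor(im,cv2.COLOR_BGR2HSV); m=((hsv[...,1]<70)&(hsv[...,2]<190)).astype(np.uint8)
n,l,st,ce=cv2.connectedComponentsWithStats(m)
for i in range(1,n):
    if 150<st[i][4]<2500 and 220<ce[i][0]<400 and 70<ce[i][1]<250:
        ct=max(cv2.findContours((l==i).astype(np.uint8),0,1)[0],key=cv2.contourArea)
        ap=cv2.approxPolyDP(ct,2,True)[:,0]; print(ce[i].round(1),st[i][4],ap.tolist()); print(np.round([hit("wrist",u,v,0,C)[:2] for u,v in ap],0).tolist())
# fingertip check, tool->image
T=r.get_calibration("wrist")["tool_from_camera"]; f=C[0]
Ct=(f,C[1],C[2],T[:3,:3],T[:3,3])
for z in(47,60,73,86): print(z,[np.round(proj("wrist",(x,y,z),Ct),0) for x,y in((11,-42.5),(11,-57),(-11,-42.5))])
E
python3 - <<'E'
import cv2
im=cv2.imread("pics/w3.png"); a=cv2.resize(im[75:135,240:320],None,fx=5,fy=5,interpolation=2); b=cv2.resize(im[240:320,180:260],None,fx=3.75,fy=3.75,interpolation=2)
import numpy as np
b=cv2.resize(b,(300,300)); cv2.imwrite("pics/w3d.png",np.hstack([a,b]))
E
```

```text
[279.  106.9] 873 [[285, 87], [259, 110], [271, 127], [299, 106]]
[[439.0, -400.0], [466.0, -432.0], [487.0, -418.0], [462.0, -384.0]]
[364.1 137.6] 672 [[365, 123], [357, 125], [350, 134], [351, 144], [362, 152], [373, 149], [378, 141], [375, 128]]
[[482.0, -304.0], [485.0, -314.0], [496.0, -322.0], [508.0, -321.0], [518.0, -307.0], [514.0, -294.0], [504.0, -288.0], [488.0, -292.0]]
[294.2 206.4] 712 [[292, 184], [280, 223], [297, 228], [308, 189]]
[[559.0, -394.0], [612.0, -411.0], [619.0, -389.0], [566.0, -373.0]]
[355.5 217.7] 600 [[352, 202], [341, 222], [356, 233], [360, 232], [371, 213]]
[[583.0, -318.0], [610.0, -331.0], [626.0, -311.0], [624.0, -305.0], [597.0, -292.0]]
47 [array([228., 268.]), array([198., 266.]), array([234., 306.])]
60 [array([235., 254.]), array([207., 253.]), array([240., 292.])]
73 [array([241., 243.]), array([215., 242.]), array([245., 278.])]
86 [array([247., 233.]), array([222., 232.]), array([250., 267.])]
```

View pics/w3d.png

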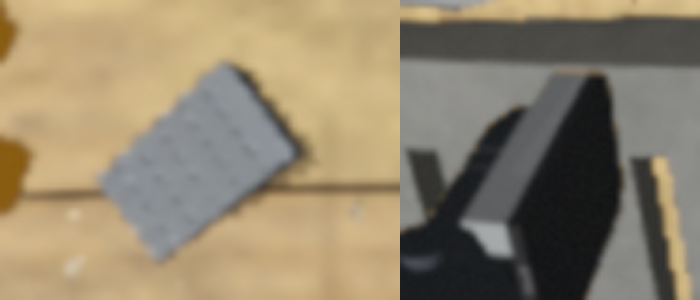

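Fully open the tip corner at (235,259) fits a 60 mm depth, so 73 mm is for shut fingers. The block crop shows the stepped top with its high end at the upper right (+y), about (268,105) in the crop.

```bash
python3 - <<'E'
from h import *
C=wcam("w3")
print("slot",hit("wrist",246+208.5/4.2-.5,97+457.5/4.2-.5,16,C))
C2=wcam("w2");print("tray cross",hit("wrist",232+385.5/4.4-.5,82+352.5/4.4-.5,19,C2))
S=cam("scene");print("slot scene",hit("scene",370+456.5/6-.5,195+195.5/6-.5,16,S))
E
```

```text
slot [ 582.01583982 -388.72121323   16.        ]
tray cross [453.74351297 327.28060876  19.        ]
slot scene [ 578.21595733 -393.22205213   16.        ]
```

>>> arm_command([
  {"dx":-4.7,"dy":-3.6,"dz":0,"rx":0,"ry":0,"rz":0,"gripper":6},
  {"dx":0,"dy":0,"dz":3,"rx":0,"ry":0,"rz":8.7,"gripper":6},
  {"dx":0,"dy":0,"dz":3,"rx":0,"ry":0,"rz":8.7,"gripper":6},
  {"dx":0,"dy":0,"dz":3,"rx":0,"ry":0,"rz":0,"gripper":6},
  {"dx":0,"dy":0,"dz":0,"rx":0,"ry":0,"rz":0,"gripper":6},
])

```text
t: 4.5
position: [587.1, -391.2, 212.2]
tcp_rot: [0.15, 0.989, 0.001, -0.002]
wrist_force: [0.1, -0.4, 0.8]
finger_gap: 0.701
gripper_force: 0.0
```

```bash
python3 - <<'E'
from h import *
im=snap("w4",1);C=wcam("w4"); s=r.read_state()
Q=R.from_quat(s["tcp_rot"]).as_matrix(); print("y dir deg",np.degrees(np.arctan2(Q[1,1],Q[0,1])))
u,v=proj("wrist",(587,-391,16),C); print(u,v)
x0,y0=int(u)-50,int(v)-50
cv2.imwrite("pics/w4c.png",cv2.resize(im[y0:y0+100,x0:x0+100],None,fx=5,fy=5,interpolation=2)); print(x0,y0)
E
```

```text
4.55 [ 587.5 -391.9  214.2] [ 1.497e-01  9.887e-01  3.000e-04 -4.000e-04] [-0.71  0.56  0.27  1.29  0.   -0.41] 0.046 0.7070952731243167
y dir deg 72.75889054277387
322.9554675523225 193.67974168472873
272 143
```

View pics/w4c.png

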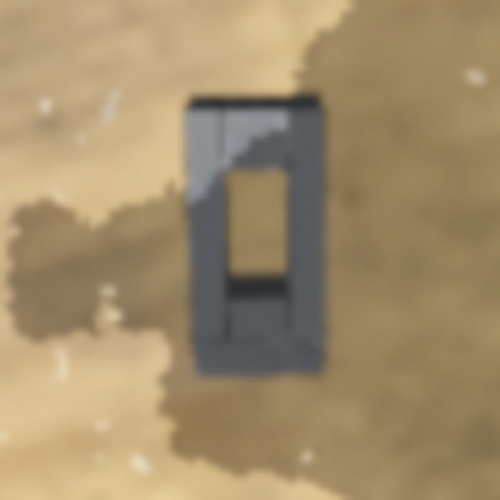

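The strap is square to the fingers; its slot centre at crop (258,232) lies a little nearer than the tool axis. Quick check of the ends.

```bash
python3 - <<'E'
from h import *
C=wcam("w4");d=dict(np.load("w4.npz"));Q=R.from_quat(d["tcp_rot"]).as_matrix()
for nm,v,z in[("near bottom",98,0),("near top",108,16),("near top7",108,7),("slot near",168,16),("slot far",297,16),("slot far bottom",276,0),("far16",375,16),("far7",375,7),("step line",340,16)]:
    print(nm,(Q.T@(hit("wrist",272+258.5/5-.5,143+(v+.5)/5-.5,z,C)-d["position"]))[:2].round(1))
E
```

```text
near bottom [26.5  0.8]
near top [27.7  0.7]
near top7 [25.9  0.8]
slot near [16.8  0.8]
slot far [-7.3  0.8]
slot far bottom [-8.3  0.8]
far16 [-22.6   0.8]
far7 [-26.    0.9]
step line [-15.7   0.8]
```

Outline centre is within 0.5 mm of the tool axis (slot itself sits 4 mm off-centre). Descend and grip.

>>> arm_command([
  {"dx":0,"dy":0.1,"dz":4.5,"rx":0,"ry":0,"rz":0,"gripper":6},
  {"dx":0,"dy":0,"dz":4.5,"rx":0,"ry":0,"rz":0,"gripper":6},
  {"dx":0,"dy":0,"dz":3.0,"rx":0,"ry":0,"rz":0,"gripper":6},
  {"dx":0,"dy":0,"dz":1.5,"rx":0,"ry":0,"rz":0,"gripper":6},
  {"dx":0,"dy":0,"dz":0,"rx":0,"ry":0,"rz":0,"gripper":4},
])

```text
t: 5.22
position: [587.9, -392.4, 79.5]
tcp_rot: [0.15, 0.989, -0.0, 0.0]
wrist_force: [0.2, 0.4, 0.5]
finger_gap: 0.509
gripper_force: 0.0
```

>>> arm_command([
  {"dx":0,"dy":0,"dz":0,"rx":0,"ry":0,"rz":0,"gripper":1},
  {"dx":0,"dy":0,"dz":0,"rx":0,"ry":0,"rz":0,"gripper":1},
  {"dx":0,"dy":0,"dz":0,"rx":0,"ry":0,"rz":0,"gripper":1},
  {"dx":0,"dy":0,"dz":0,"rx":0,"ry":0,"rz":0,"gripper":1},
  {"dx":0,"dy":0,"dz":0,"rx":0,"ry":0,"rz":0,"gripper":1},
])

```text
t: 5.85
position: [588.4, -392.9, 81.2]
tcp_rot: [0.151, 0.989, -0.001, 0.002]
wrist_force: [0.1, 0.5, 6.5]
finger_gap: 0.271
gripper_force: 59.7
```

>>> arm_command([
  {"dx":0,"dy":0,"dz":-2.5,"rx":0,"ry":0,"rz":0,"gripper":1},
  {"dx":0,"dy":0,"dz":-5,"rx":0,"ry":0,"rz":0,"gripper":1},
  {"dx":0,"dy":0,"dz":-5,"rx":0,"ry":0,"rz":0,"gripper":1},
  {"dx":0,"dy":0,"dz":-5,"rx":0,"ry":0,"rz":0,"gripper":1},
  {"dx":0,"dy":0,"dz":-5,"rx":0,"ry":0,"rz":0,"gripper":1},
])

```text
t: 6.48
position: [587.3, -392.1, 306.6]
tcp_rot: [0.151, 0.989, -0.0, 0.001]
wrist_force: [-0.9, -0.6, -1.3]
finger_gap: 0.267
gripper_force: 59.2
```

Strap held (gap 0.27, 59 N). Carry to the long recess.

>>> arm_command([
  {"dx":0,"dy":0,"dz":0,"rx":0,"ry":0,"rz":-8.65,"gripper":1},
  {"dx":0,"dy":0,"dz":0,"rx":0,"ry":0,"rz":-8.65,"gripper":1},
  {"dx":0.7,"dy":5.75,"dz":0,"rx":0,"ry":0,"rz":0,"gripper":1},
  {"dx":0.7,"dy":5.75,"dz":0,"rx":0,"ry":0,"rz":0,"gripper":1},
  {"dx":0.7,"dy":5.75,"dz":0,"rx":0,"ry":0,"rz":0,"gripper":1},
])

```text
t: 7.1
position: [566.1, -218.3, 304.6]
tcp_rot: [0.0, 1.0, -0.0, 0.0]
wrist_force: [1.1, -0.3, -1.3]
finger_gap: 0.271
gripper_force: 59.3
```

>>> arm_command([
  {"dx":0.7,"dy":5.75,"dz":0,"rx":0,"ry":0,"rz":0,"gripper":1},
  {"dx":0.7,"dy":5.75,"dz":0,"rx":0,"ry":0,"rz":0,"gripper":1},
  {"dx":0.7,"dy":5.75,"dz":0,"rx":0,"ry":0,"rz":0,"gripper":1},
  {"dx":0.7,"dy":5.75,"dz":0,"rx":0,"ry":0,"rz":0,"gripper":1},
  {"dx":0.7,"dy":5.75,"dz":0,"rx":0,"ry":0,"rz":0,"gripper":1},
])

```text
t: 7.72
position: [531.2, 69.4, 304.9]
tcp_rot: [0.0, 1.0, -0.0, 0.001]
wrist_force: [0.9, -0.1, -1.1]
finger_gap: 0.267
gripper_force: 59.3
```

>>> arm_command([
  {"dx":0.8,"dy":5.75,"dz":0,"rx":0,"ry":0,"rz":0,"gripper":1},
  {"dx":0.8,"dy":5.75,"dz":0,"rx":0,"ry":0,"rz":0,"gripper":1},
  {"dx":0.8,"dy":5.75,"dz":0,"rx":0,"ry":0,"rz":0,"gripper":1},
  {"dx":0.8,"dy":5.75,"dz":0,"rx":0,"ry":0,"rz":0,"gripper":1},
  {"dx":0.7,"dy":5.75,"dz":0,"rx":0,"ry":0,"rz":0,"gripper":1},
])

```text
t: 8.35
position: [492.3, 357.0, 304.9]
tcp_rot: [0.0, 1.0, 0.0, 0.001]
wrist_force: [0.4, -0.3, -1.5]
finger_gap: 0.267
gripper_force: 59.3
```

>>> arm_command([
  {"dx":0,"dy":0,"dz":0,"rx":0,"ry":0,"rz":-10.2,"gripper":1},
  {"dx":0,"dy":0,"dz":0,"rx":0,"ry":0,"rz":-10.2,"gripper":1},
  {"dx":0,"dy":0,"dz":0,"rx":0,"ry":0,"rz":-10.2,"gripper":1},
  {"dx":0,"dy":0,"dz":0,"rx":0,"ry":0,"rz":-10.2,"gripper":1},
  {"dx":0,"dy":0,"dz":0,"rx":0,"ry":0,"rz":-10.2,"gripper":1},
])

```text
t: 8.98
position: [492.8, 355.1, 304.7]
tcp_rot: [-0.433, 0.901, -0.0, 0.001]
wrist_force: [0.7, -0.7, -1.8]
finger_gap: 0.27
gripper_force: 59.5
```

>>> arm_command([
  {"dx":0,"dy":0,"dz":0,"rx":0,"ry":0,"rz":-10.2,"gripper":1},
  {"dx":0,"dy":0,"dz":0,"rx":0,"ry":0,"rz":-10.2,"gripper":1},
  {"dx":0,"dy":0,"dz":5,"rx":0,"ry":0,"rz":0,"gripper":1},
  {"dx":0,"dy":0,"dz":5,"rx":0,"ry":0,"rz":0,"gripper":1},
  {"dx":0,"dy":0,"dz":0,"rx":0,"ry":0,"rz":0,"gripper":1},
])

```text
t: 9.6
position: [491.5, 354.4, 201.5]
tcp_rot: [-0.583, 0.812, 0.0, -0.003]
wrist_force: [-1.0, 0.2, 0.2]
finger_gap: 0.272
gripper_force: 59.5
```

```bash
cat >> h.py <<'E'
def goal(x,y,yaw):
    s=r.read_state();Q=R.from_quat(s["tcp_rot"]).as_matrix();a=np.degrees(np.arctan2(Q[1,1],Q[0,1]))
    d=(Q.T@(np.array([x,y,s["position"][2]])-s["position"]))[:2]/10
    print("pos",s["position"].round(1),"ydir",a.round(2),"tilt",(Q[:2,2]*57.3).round(2),"-> dx,dy cm",d.round(2),"rz",round(-((yaw-a+90)%180-90),2),"F",s["wrist_force"].round(1),"gap",round(float(s["finger_gap"]),3),"t",round(s["t"],2))
E
python3 - <<'E'
from h import *
goal(492.6,355.2,161.4)
im=snap("w5",1)
T=r.get_calibration("wrist")["tool_from_camera"];C=cam("wrist");Ct=(C[0],C[1],C[2],T[:3,:3],T[:3,3])
for z in(60,66,73,80):print(z,np.round(proj("wrist",(11,-12.5,z),Ct)),np.round(proj("wrist",(11,12.5,z),Ct)),np.round(proj("wrist",(27,0,z-6),Ct)))
g=im[...,:].max(2); 
for v in range(220,300,4): print(v,g[v,285:365:4])
E
```

```text
pos [491.5 354.4 201.5] ydir 161.37 tilt [-0.31 -0.16] -> dx,dy cm [-0.11 -0.08] rz -0.03 F [-1.   0.2  0.2] gap 0.272 t 9.6
9.65 [492.6 355.  204.2] [-5.834e-01  8.122e-01  1.000e-04 -9.000e-04] [ 0.49  0.4  -0.03  1.15 -0.   -0.76] 0.065 0.2645279218142023
60 [296. 256.] [349. 256.] [322. 230.]
66 [297. 250.] [348. 250.] [322. 225.]
73 [298. 244.] [347. 244.] [322. 219.]
80 [299. 238.] [346. 238.] [322. 214.]
220 [106 122 198 103  85  85  83  82  85  83  83  85  84  86  84  84 146 160
 203 208]
224 [107 122 198 118  85  84  82  84  83  85  84  83  81  86  84  85 158 164
 203 208]
228 [108 119 197 118  84  84  84  83  84  84  83  83  78  85  83  84 158 169
 204 208]
232 [107 109 197 116  84  84  83  83  82  82  82  83  78  85  83  85 173 173
 204 208]
236 [108 111 196 134  84  83  82  85  84  82  82  84  81  84  84  83 173 171
 204 205]
240 [107  98 105  80  84  83  83  93 105 104 106 105  77  85  84  84  92 107
 107 107]
244 [117 109 115 100  84  83  84 131 117 118 119 117  73  85  83  83 115 118
 122 122]
248 [146 109 104  87  85  83  83 117 140 144 146 143  83  85  84  84 106 113
[... 249 characters left out ...]
  75  28  93
  93  78]
264 [ 93  93  83  24  82  84  83 107 127 127 135 133  82  83  84  75  24  92
  93  90]
268 [93 92 64 23 79 83 82 45 43 41 43 42 55 84 82 68 25 84 93 93]
272 [93 92 45 23 77 82 82 45 42 42 43 43 57 83 82 61 24 77 93 92]
276 [93 93 30 24 75 83 83 46 43 43 44 43 57 83 81 61 23 55 93 93]
280 [93 92 25 23 70 81 82 68 68 67 69 68 71 83 81 54 22 35 93 93]
284 [128 122  35  24  69  82  82  82  81  81  79  81  88  83  83  50  24  37
 127 129]
288 [106 168  53  22  68  83  82  86  80  81  82  79  90  84  82  50  24  58
 170  71]
292 [ 31 144  57  24  71  81  80  81  80  78  79  78  98  80  79  59  26  67
 124  29]
296 [31 30 54 22 92 80 81 81 80 81 81 81 80 81 81 88 26 53 27 30]
```

Fingertips and slot lie where expected (tips about 66–73 mm out, part on target). Lower into the recess, check force before opening.

>>> arm_command([
  {"dx":0,"dy":0,"dz":5,"rx":0,"ry":0,"rz":0,"gripper":1},
  {"dx":0,"dy":0,"dz":3.5,"rx":0,"ry":0,"rz":0,"gripper":1},
  {"dx":0,"dy":0,"dz":1.7,"rx":0,"ry":0,"rz":0,"gripper":1},
  {"dx":0,"dy":0,"dz":0.6,"rx":0,"ry":0,"rz":0,"gripper":1},
  {"dx":0,"dy":0,"dz":0.4,"rx":0,"ry":0,"rz":0,"gripper":1},
])

```text
t: 10.32
position: [493.9, 355.8, 93.7]
tcp_rot: [-0.583, 0.812, -0.0, 0.002]
wrist_force: [0.0, 0.4, -0.8]
finger_gap: 0.269
gripper_force: 59.5
```

```bash
python3 -c "
from h import *
r.capture('side');r.capture('side')
goal(492.6,355.2,161.4)"
```

```text
pos [493.5 355.5  93. ] ydir 161.38 tilt [0.09 0.05] -> dx,dy cm [0.06 0.07] rz -0.02 F [-0.  -0.4 -1.2] gap 0.269 t 10.43
```

>>> arm_command([
  {"dx":0,"dy":0,"dz":0.1,"rx":0,"ry":0,"rz":0,"gripper":2.8},
  {"dx":0,"dy":0,"dz":0,"rx":0,"ry":0,"rz":0,"gripper":4},
  {"dx":0,"dy":0,"dz":0,"rx":0,"ry":0,"rz":0,"gripper":4.5},
  {"dx":0,"dy":0,"dz":-1,"rx":0,"ry":0,"rz":0,"gripper":4.5},
  {"dx":0,"dy":0,"dz":-3,"rx":0,"ry":0,"rz":0,"gripper":4.5},
])

```text
t: 11.05
position: [492.3, 354.9, 130.6]
tcp_rot: [-0.583, 0.812, 0.0, -0.001]
wrist_force: [-0.1, 0.3, -0.2]
finger_gap: 0.526
gripper_force: 0.0
```

>>> arm_command([
  {"dx":0,"dy":0,"dz":-5,"rx":0,"ry":0,"rz":0,"gripper":8.5},
  {"dx":0,"dy":0,"dz":-6,"rx":0,"ry":0,"rz":0,"gripper":8.5},
  {"dx":0,"dy":0,"dz":-6,"rx":0,"ry":0,"rz":0,"gripper":8.5},
  {"dx":0,"dy":0,"dz":0,"rx":0,"ry":0,"rz":0,"gripper":8.5},
  {"dx":0,"dy":0,"dz":0,"rx":0,"ry":0,"rz":0,"gripper":8.5},
])

```text
t: 11.68
position: [492.7, 355.1, 301.1]
tcp_rot: [-0.583, 0.812, -0.0, 0.0]
wrist_force: [-0.1, 0.0, -0.6]
finger_gap: 0.999
gripper_force: 0.0
```

```bash
cat >> h.py <<'E'
def parts(name,box,z,smax=70,vmax=190):
    im=cv2.imread(f"pics/{name}.png");C=wcam(name);hsv=cv2.cvtColor(im,cv2.COLOR_BGR2HSV)
    m=((hsv[...,1]<smax)&(hsv[...,2]<vmax)).astype(np.uint8);n,l,st,ce=cv2.connectedComponentsWithStats(m)
    for i in range(1,n):
        if 150<st[i][4]<6000 and box[0]<ce[i][0]<box[2] and box[1]<ce[i][1]<box[3]:
            ct=max(cv2.findContours((l==i).astype(np.uint8),0,1)[0],key=cv2.contourArea)
            ap=cv2.approxPolyDP(ct,2.5,True)[:,0]; print(ce[i].round(1),st[i][4],ap.tolist())
            for zz in z: print("  z",zz,np.round([hit("wrist",u,v,zz,C)[:2] for u,v in ap],1).tolist())
E
python3 - <<'E'
from h import *
im=snap("w6",1); parts("w6",(220,100,420,260),(11,27))
C=wcam("w6");u,v=proj("wrist",(492.6,355.2,19),C);print(u,v)
x0,y0=int(u)-60,int(v)-70;cv2.imwrite("pics/w6c.png",cv2.resize(im[y0:y0+120,x0:x0+120],None,fx=4,fy=4,interpolation=2))
E
```

```text
11.72 [492.5 355.  300.2] [-5.834e-01  8.122e-01  1.000e-04 -7.000e-04] [ 0.49  0.36  0.16  1.37  0.   -0.76] 0.015 0.9959448790777045
[321.3 172.8] 689 [[312, 151], [312, 193], [331, 193], [332, 153]]
  z 11 [[495.6, 326.9], [512.3, 375.3], [490.5, 382.7], [474.1, 336.6]]
  z 27 [[494.3, 324.7], [510.3, 371.0], [489.4, 378.0], [473.8, 334.0]]
322.1169787531943 174.03536809872975
```

Strap centre measures about (492.6,354), on the recess centre. Back for the large step block.

>>> arm_command([
  {"dx":0,"dy":0,"dz":0,"rx":0,"ry":0,"rz":10.2,"gripper":8.5},
  {"dx":0,"dy":0,"dz":0,"rx":0,"ry":0,"rz":10.2,"gripper":8.5},
  {"dx":0,"dy":0,"dz":0,"rx":0,"ry":0,"rz":10.2,"gripper":8.5},
  {"dx":0,"dy":0,"dz":0,"rx":0,"ry":0,"rz":10.2,"gripper":8.5},
  {"dx":0,"dy":0,"dz":0,"rx":0,"ry":0,"rz":10.2,"gripper":8.5},
])

```text
t: 12.4
position: [492.6, 355.0, 299.4]
tcp_rot: [-0.174, 0.985, -0.0, -0.001]
wrist_force: [0.0, 0.6, 1.3]
finger_gap: 0.991
gripper_force: 0.0
```

>>> arm_command([
  {"dx":0,"dy":0,"dz":0,"rx":0,"ry":0,"rz":10.2,"gripper":8.5},
  {"dx":0,"dy":0,"dz":0,"rx":0,"ry":0,"rz":10.2,"gripper":8.5},
  {"dx":0.2,"dy":-5.8,"dz":0,"rx":0,"ry":0,"rz":0,"gripper":8.5},
  {"dx":0.2,"dy":-5.8,"dz":0,"rx":0,"ry":0,"rz":0,"gripper":8.5},
  {"dx":0.2,"dy":-5.8,"dz":0,"rx":0,"ry":0,"rz":0,"gripper":8.5},
])

```text
t: 13.02
position: [486.2, 179.7, 299.5]
tcp_rot: [-0.0, 1.0, -0.0, -0.001]
wrist_force: [1.1, 0.5, -0.3]
finger_gap: 0.995
gripper_force: 0.0
```

>>> arm_command([
  {"dx":0.2,"dy":-5.8,"dz":0,"rx":0,"ry":0,"rz":0,"gripper":8.5},
  {"dx":0.3,"dy":-5.8,"dz":0,"rx":0,"ry":0,"rz":0,"gripper":8.5},
  {"dx":0.3,"dy":-5.8,"dz":0,"rx":0,"ry":0,"rz":0,"gripper":8.5},
  {"dx":0.3,"dy":-5.8,"dz":0,"rx":0,"ry":0,"rz":0,"gripper":8.5},
  {"dx":0.3,"dy":-5.8,"dz":0,"rx":0,"ry":0,"rz":0,"gripper":8.5},
])

```text
t: 13.65
position: [472.0, -110.5, 299.8]
tcp_rot: [0.0, 1.0, 0.0, -0.001]
wrist_force: [1.4, 0.0, 0.0]
finger_gap: 0.995
gripper_force: 0.0
```

>>> arm_command([
  {"dx":0.3,"dy":-5.8,"dz":0,"rx":0,"ry":0,"rz":0,"gripper":8.5},
  {"dx":0.3,"dy":-5.8,"dz":0,"rx":0,"ry":0,"rz":0,"gripper":8.5},
  {"dx":0.3,"dy":-5.8,"dz":0,"rx":0,"ry":0,"rz":0,"gripper":8.5},
  {"dx":0.3,"dy":-5.8,"dz":0,"rx":0,"ry":0,"rz":0,"gripper":8.5},
  {"dx":0.3,"dy":-5.8,"dz":0,"rx":0,"ry":0,"rz":0,"gripper":8.5},
])

```text
t: 14.28
position: [457.0, -400.5, 299.5]
tcp_rot: [0.0, 1.0, 0.001, -0.001]
wrist_force: [1.8, -0.4, -0.2]
finger_gap: 0.994
gripper_force: 0.0
```

>>> arm_command([
  {"dx":0,"dy":0,"dz":0,"rx":0,"ry":0,"rz":10.2,"gripper":6},
  {"dx":0,"dy":0,"dz":0,"rx":0,"ry":0,"rz":10.2,"gripper":6},
  {"dx":0,"dy":0,"dz":0,"rx":0,"ry":0,"rz":10.2,"gripper":6},
  {"dx":0,"dy":0,"dz":0,"rx":0,"ry":0,"rz":10.2,"gripper":6},
  {"dx":0,"dy":0,"dz":0,"rx":0,"ry":0,"rz":10.2,"gripper":6},
])

```text
t: 14.9
position: [457.4, -398.6, 299.3]
tcp_rot: [0.433, 0.901, 0.001, -0.001]
wrist_force: [-0.4, 0.3, -0.5]
finger_gap: 0.7
gripper_force: 0.0
```

>>> arm_command([
  {"dx":0,"dy":0,"dz":4,"rx":0,"ry":0,"rz":4,"gripper":6},
  {"dx":0,"dy":0,"dz":4,"rx":0,"ry":0,"rz":0,"gripper":6},
  {"dx":0,"dy":0,"dz":0,"rx":0,"ry":0,"rz":0,"gripper":6},
  {"dx":0,"dy":0,"dz":0,"rx":0,"ry":0,"rz":0,"gripper":6},
  {"dx":0,"dy":0,"dz":0,"rx":0,"ry":0,"rz":0,"gripper":6},
])

```text
t: 15.52
position: [458.0, -399.2, 222.5]
tcp_rot: [0.462, 0.887, -0.0, 0.001]
wrist_force: [0.6, 0.7, 0.1]
finger_gap: 0.703
gripper_force: 0.0
```

```bash
python3 - <<'E'
from h import *
goal(459.2,-399.5,35)
im=snap("w7",1); parts("w7",(220,100,420,280),(0,6.5,39))
C=wcam("w7");u,v=proj("wrist",(459,-400,20),C);print(u,v)
E
```

```text
pos [ 458.  -399.2  222.5] ydir 34.98 tilt [ 0.09 -0.1 ] -> dx,dy cm [-0.09  0.08] rz -0.02 F [0.6 0.7 0.1] gap 0.703 t 15.53
15.57 [ 458.  -399.2  222.4] [ 4.619e-01  8.869e-01 -4.000e-04  1.100e-03] [-0.85  0.39  0.    1.18 -0.    0.11] 0.01 0.7063110014788047
[414.8 135.1] 1036 [[403, 119], [397, 132], [401, 147], [417, 153], [432, 145], [432, 130], [427, 122], [415, 117]]
  z 0 [[482.1, -299.6], [485.0, -313.2], [497.1, -322.4], [514.0, -317.2], [521.5, -301.4], [512.2, -289.7], [503.2, -286.8], [490.4, -290.6]]
  z 6.5 [[480.5, -300.3], [483.3, -313.6], [495.2, -322.6], [511.7, -317.6], [519.1, -302.1], [509.9, -290.7], [501.1, -287.8], [488.7, -291.5]]
  z 39 [[472.7, -304.0], [475.2, -315.8], [485.7, -323.8], [500.3, -319.3], [506.9, -305.6], [498.8, -295.5], [491.0, -293.0], [480.0, -296.2]]
[323.1 196.9] 1252 [[310, 176], [311, 219], [335, 219], [338, 193], [335, 176]]
  z 0 [[441.9, -397.2], [468.0, -433.5], [487.9, -419.6], [474.3, -395.5], [461.8, -383.3]]
  z 6.5 [[441.3, -395.8], [466.7, -431.3], [486.2, -417.6], [472.9, -394.2], [460.7, -382.1]]
  z 39 [[437.9, -388.6], [460.5, -420.1], [477.8, -408.0], [465.9, -387.2], [455.1, -376.6]]
322.7443979915095 193.86848135049075
```

>>> arm_command([
  {"dx":-0.2,"dy":0,"dz":4.5,"rx":0,"ry":0,"rz":0,"gripper":6},
  {"dx":0,"dy":0,"dz":4.5,"rx":0,"ry":0,"rz":0,"gripper":6},
  {"dx":0,"dy":0,"dz":3.4,"rx":0,"ry":0,"rz":0,"gripper":6},
  {"dx":0,"dy":0,"dz":1.8,"rx":0,"ry":0,"rz":0,"gripper":6},
  {"dx":0,"dy":0,"dz":0,"rx":0,"ry":0,"rz":0,"gripper":4},
])

```text
t: 16.25
position: [458.5, -400.2, 78.2]
tcp_rot: [0.462, 0.887, 0.0, -0.001]
wrist_force: [-0.0, 0.7, 0.3]
finger_gap: 0.504
gripper_force: 0.0
```

>>> arm_command([
  {"dx":0,"dy":0,"dz":0,"rx":0,"ry":0,"rz":0,"gripper":1},
  {"dx":0,"dy":0,"dz":0,"rx":0,"ry":0,"rz":0,"gripper":1},
  {"dx":0,"dy":0,"dz":0,"rx":0,"ry":0,"rz":0,"gripper":1},
  {"dx":0,"dy":0,"dz":0,"rx":0,"ry":0,"rz":0,"gripper":1},
  {"dx":0,"dy":0,"dz":0,"rx":0,"ry":0,"rz":0,"gripper":1},
])

```text
t: 16.88
position: [459.2, -400.9, 80.3]
tcp_rot: [0.462, 0.887, -0.0, 0.001]
wrist_force: [-0.6, 0.3, 6.6]
finger_gap: 0.29
gripper_force: 59.8
```

>>> arm_command([
  {"dx":0,"dy":0,"dz":-2.5,"rx":0,"ry":0,"rz":0,"gripper":1},
  {"dx":0,"dy":0,"dz":-5,"rx":0,"ry":0,"rz":0,"gripper":1},
  {"dx":0,"dy":0,"dz":-5,"rx":0,"ry":0,"rz":0,"gripper":1},
  {"dx":0,"dy":0,"dz":-5,"rx":0,"ry":0,"rz":0,"gripper":1},
  {"dx":0,"dy":0,"dz":-5,"rx":0,"ry":0,"rz":0,"gripper":1},
])

```text
t: 17.5
position: [458.5, -400.1, 306.0]
tcp_rot: [0.462, 0.887, -0.0, 0.0]
wrist_force: [-0.2, -0.2, -1.7]
finger_gap: 0.294
gripper_force: 59.0
```

>>> arm_command([
  {"dx":0,"dy":0,"dz":0,"rx":0,"ry":0,"rz":8.9,"gripper":1},
  {"dx":0,"dy":0,"dz":0,"rx":0,"ry":0,"rz":8.9,"gripper":1},
  {"dx":0,"dy":0,"dz":0,"rx":0,"ry":0,"rz":8.9,"gripper":1},
  {"dx":0,"dy":0,"dz":0,"rx":0,"ry":0,"rz":8.9,"gripper":1},
  {"dx":0,"dy":0,"dz":0,"rx":0,"ry":0,"rz":9.0,"gripper":1},
])

```text
t: 18.12
position: [458.7, -400.3, 304.2]
tcp_rot: [0.766, 0.643, -0.0, 0.0]
wrist_force: [0.9, 0.3, -1.6]
finger_gap: 0.29
gripper_force: 59.1
```

>>> arm_command([
  {"dx":0,"dy":0,"dz":0,"rx":0,"ry":0,"rz":9.0,"gripper":1},
  {"dx":5.5,"dy":-1.7,"dz":0,"rx":0,"ry":0,"rz":0,"gripper":1},
  {"dx":5.5,"dy":-1.7,"dz":0,"rx":0,"ry":0,"rz":0,"gripper":1},
  {"dx":5.5,"dy":-1.7,"dz":0,"rx":0,"ry":0,"rz":0,"gripper":1},
  {"dx":5.5,"dy":-1.7,"dz":0,"rx":0,"ry":0,"rz":0,"gripper":1},
])

```text
t: 18.75
position: [464.1, -168.4, 304.2]
tcp_rot: [0.812, 0.583, 0.0, 0.0]
wrist_force: [1.8, 0.8, -0.7]
finger_gap: 0.294
gripper_force: 59.2
```

>>> arm_command([
  {"dx":5.5,"dy":-1.7,"dz":0,"rx":0,"ry":0,"rz":0,"gripper":1},
  {"dx":5.5,"dy":-1.7,"dz":0,"rx":0,"ry":0,"rz":0,"gripper":1},
  {"dx":5.5,"dy":-1.8,"dz":0,"rx":0,"ry":0,"rz":0,"gripper":1},
  {"dx":5.5,"dy":-1.8,"dz":0,"rx":0,"ry":0,"rz":0,"gripper":1},
  {"dx":5.5,"dy":-1.8,"dz":0,"rx":0,"ry":0,"rz":0,"gripper":1},
])

```text
t: 19.38
position: [468.5, 120.3, 304.4]
tcp_rot: [0.812, 0.583, 0.0, 0.0]
wrist_force: [0.1, -0.7, -0.8]
finger_gap: 0.293
gripper_force: 59.2
```

>>> arm_command([
  {"dx":5.5,"dy":-1.8,"dz":0,"rx":0,"ry":0,"rz":0,"gripper":1},
  {"dx":5.5,"dy":-1.8,"dz":0,"rx":0,"ry":0,"rz":0,"gripper":1},
  {"dx":5.4,"dy":-1.7,"dz":0,"rx":0,"ry":0,"rz":0,"gripper":1},
  {"dx":0,"dy":0,"dz":5,"rx":0,"ry":0,"rz":0,"gripper":1},
  {"dx":0,"dy":0,"dz":5,"rx":0,"ry":0,"rz":0,"gripper":1},
])

```text
t: 20.0
position: [470.9, 291.9, 203.1]
tcp_rot: [0.812, 0.584, 0.001, 0.0]
wrist_force: [0.6, 0.1, -1.5]
finger_gap: 0.289
gripper_force: 59.3
```

```bash
python3 -c "
from h import *
for i in range(3): r.capture('side')
for i in range(3): r.capture('side'); goal(470.7,290.4,-18.6)"
```

```text
pos [471.2 290.8 204.8] ydir -18.62 tilt [-0.02 -0.01] -> dx,dy cm [-0.05 -0.03] rz -0.02 F [ 0.6 -0.9 -0.7] gap 0.293 t 20.2
pos [471.8 290.9 205.9] ydir -18.64 tilt [0.11 0.04] -> dx,dy cm [-0.09 -0.09] rz -0.04 F [ 0.4 -0.3 -0.1] gap 0.292 t 20.25
pos [472.1 291.  206.3] ydir -18.64 tilt [0.18 0.08] -> dx,dy cm [-0.1  -0.11] rz -0.04 F [-0.8  0.2 -0.8] gap 0.292 t 20.3
```

>>> arm_command([
  {"dx":-0.05,"dy":-0.05,"dz":5,"rx":0,"ry":0,"rz":0,"gripper":1},
  {"dx":0,"dy":0,"dz":3.5,"rx":0,"ry":0,"rz":0,"gripper":1},
  {"dx":0,"dy":0,"dz":1.7,"rx":0,"ry":0,"rz":0,"gripper":1},
  {"dx":0,"dy":0,"dz":0.6,"rx":0,"ry":0,"rz":0,"gripper":1},
  {"dx":0,"dy":0,"dz":0.4,"rx":0,"ry":0,"rz":0,"gripper":1},
])

```text
t: 20.92
position: [471.5, 290.7, 93.2]
tcp_rot: [0.812, 0.583, 0.001, 0.0]
wrist_force: [-0.4, -0.6, -1.6]
finger_gap: 0.293
gripper_force: 59.4
```

```bash
python3 -c "
from h import *
for i in range(3): r.capture('side'); goal(470.7,290.4,-18.6)"
```

```text
pos [471.2 290.7  92.7] ydir -18.63 tilt [0.1  0.04] -> dx,dy cm [-0.04 -0.04] rz -0.03 F [ 0.7  0.9 -1.5] gap 0.291 t 20.98
pos [471.  290.7  92.8] ydir -18.63 tilt [0.08 0.04] -> dx,dy cm [-0.04 -0.02] rz -0.03 F [ 0.1  0.3 -1. ] gap 0.292 t 21.02
pos [471.  290.7  92.8] ydir -18.62 tilt [0.08 0.03] -> dx,dy cm [-0.03 -0.02] rz -0.02 F [ 0.1 -0.  -0.7] gap 0.295 t 21.07
```

>>> arm_command([
  {"dx":0,"dy":0,"dz":0.1,"rx":0,"ry":0,"rz":0,"gripper":2.8},
  {"dx":0,"dy":0,"dz":0,"rx":0,"ry":0,"rz":0,"gripper":4},
  {"dx":0,"dy":0,"dz":0,"rx":0,"ry":0,"rz":0,"gripper":4.5},
  {"dx":0,"dy":0,"dz":-1,"rx":0,"ry":0,"rz":0,"gripper":4.5},
  {"dx":0,"dy":0,"dz":-3,"rx":0,"ry":0,"rz":0,"gripper":4.5},
])

```text
t: 21.7
position: [469.9, 290.2, 130.7]
tcp_rot: [0.812, 0.583, -0.001, -0.0]
wrist_force: [0.5, 0.7, 0.2]
finger_gap: 0.527
gripper_force: 0.0
```

>>> arm_command([
  {"dx":0,"dy":0,"dz":-5,"rx":0,"ry":0,"rz":0,"gripper":8.5},
  {"dx":0,"dy":0,"dz":-6,"rx":0,"ry":0,"rz":0,"gripper":8.5},
  {"dx":0,"dy":0,"dz":-6,"rx":0,"ry":0,"rz":0,"gripper":8.5},
  {"dx":0,"dy":0,"dz":0,"rx":0,"ry":0,"rz":0,"gripper":8.5},
  {"dx":0,"dy":0,"dz":0,"rx":0,"ry":0,"rz":0,"gripper":8.5},
])

```text
t: 22.32
position: [470.2, 290.4, 301.2]
tcp_rot: [0.812, 0.583, 0.0, 0.0]
wrist_force: [-0.6, 0.3, -0.2]
finger_gap: 0.991
gripper_force: 0.0
```

```bash
python3 - <<'E'
from h import *
im=snap("w8",1); parts("w8",(200,60,460,300),(11,17.5,50))
goal(601,-312,-27)
C=wcam("w8");u,v=proj("wrist",(453.5,327.8,19),C);print(u,v)
x0,y0=int(u)-90,int(v)-75
cv2.imwrite("pics/w8c.png",cv2.resize(im[y0:y0+135,x0:x0+180],None,fx=4.4,fy=4.4,interpolation=2))
E
```

```text
22.38 [470.1 290.3 300.3] [ 8.122e-01  5.834e-01 -6.000e-04 -1.000e-04] [0.4  0.26 0.02 1.33 0.   2.3 ] 0.015 0.9966835543461884
[324.1 114.9] 763 [[315, 92], [314, 139], [334, 139], [334, 93]]
  z 11 [[491.7, 382.5], [473.0, 331.0], [495.0, 323.6], [511.8, 374.5]]
  z 17.5 [[491.8, 382.2], [473.4, 331.6], [495.0, 324.4], [511.5, 374.4]]
  z 50 [[492.1, 380.8], [475.5, 334.9], [495.1, 328.3], [510.1, 373.7]]
[323.6 177.9] 772 [[333, 160], [314, 161], [314, 195], [334, 194]]
  z 11 [[486.1, 300.3], [464.5, 306.3], [450.9, 266.7], [474.3, 260.2]]
  z 17.5 [[486.3, 301.5], [465.1, 307.4], [451.7, 268.5], [474.7, 262.1]]
  z 50 [[487.2, 307.5], [468.0, 312.8], [455.8, 277.5], [476.7, 271.7]]
[443.4 217. ] 567 [[470, 216], [462, 210], [418, 212], [431, 227]]
  z 11 [[639.6, 173.2], [629.3, 185.8], [569.1, 203.5], [581.9, 176.9]]
  z 17.5 [[637.0, 176.7], [626.9, 189.0], [567.8, 206.5], [580.4, 180.4]]
  z 50 [[624.0, 194.2], [614.8, 205.4], [561.2, 221.2], [572.6, 197.5]]
[409.5 248.4] 261 [[413, 239], [399, 245], [402, 255], [420, 254]]
  z 11 [[554.5, 168.5], [534.4, 166.4], [535.0, 150.3], [559.4, 142.8]]
  z 17.5 [[553.5, 172.0], [533.7, 170.1], [534.3, 154.2], [558.3, 146.8]]
  z 50 [[548.2, 190.0], [530.2, 188.2], [530.8, 173.8], [552.5, 167.1]]
[341.4 282.8] 326 [[344, 272], [334, 276], [332, 287], [338, 293], [347, 292], [351, 285]]
  z 11 [[453.7, 151.7], [439.0, 150.0], [431.0, 133.6], [435.8, 121.1], [448.2, 118.5], [456.8, 128.1]]
  z 17.5 [[454.5, 155.5], [440.1, 153.9], [432.1, 137.8], [436.9, 125.5], [449.1, 123.0], [457.5, 132.4]]
  z 50 [[458.3, 175.0], [445.2, 173.5], [438.0, 158.9], [442.3, 147.7], [453.4, 145.5], [461.0, 154.0]]
pos [470.  290.3 299.8] ydir -18.62 tilt [-0.11 -0.05] -> dx,dy cm [-52.89  31.64] rz 8.38 F [-0.6 -1.  -1. ] gap 0.998 t 22.43
298.5737468035399 147.8931290646662
```

View pics/w8c.png

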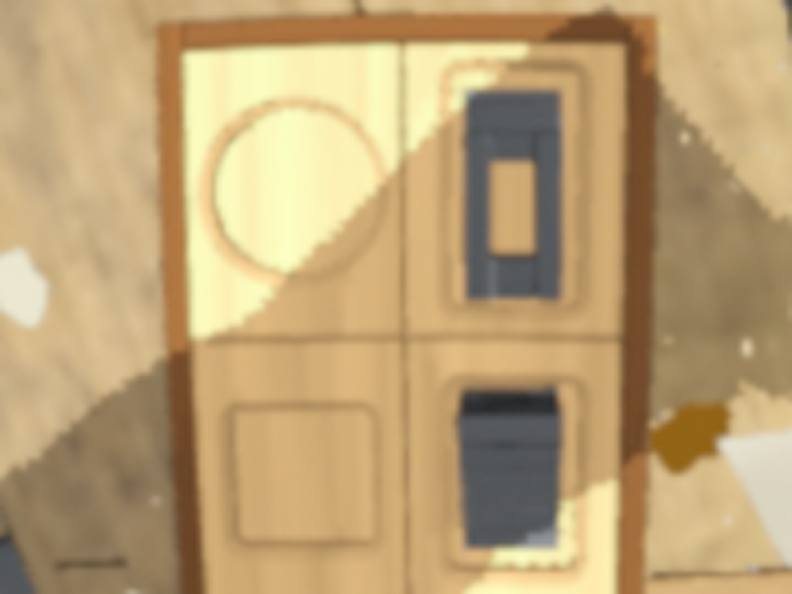

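View 8: strap seated in the long recess (513,195), step block in the short one (510,470), both square with clear gaps round them. On to the T-nut.

>>> arm_command([
  {"dx":-4.8,"dy":2.9,"dz":0,"rx":0,"ry":0,"rz":0,"gripper":8.5},
  {"dx":-4.8,"dy":2.9,"dz":0,"rx":0,"ry":0,"rz":0,"gripper":8.5},
  {"dx":-4.8,"dy":2.9,"dz":0,"rx":0,"ry":0,"rz":0,"gripper":8.5},
  {"dx":-4.8,"dy":2.9,"dz":0,"rx":0,"ry":0,"rz":0,"gripper":8.5},
  {"dx":-4.8,"dy":2.9,"dz":0,"rx":0,"ry":0,"rz":0,"gripper":8.5},
])

```text
t: 23.05
position: [531.1, 15.0, 299.6]
tcp_rot: [0.812, 0.583, -0.001, -0.001]
wrist_force: [0.1, 0.6, -0.8]
finger_gap: 1.0
gripper_force: 0.0
```

>>> arm_command([
  {"dx":-4.8,"dy":2.9,"dz":0,"rx":0,"ry":0,"rz":0,"gripper":8.5},
  {"dx":-4.8,"dy":2.9,"dz":0,"rx":0,"ry":0,"rz":0,"gripper":8.5},
  {"dx":-4.8,"dy":2.9,"dz":0,"rx":0,"ry":0,"rz":0,"gripper":8.5},
  {"dx":-4.8,"dy":2.8,"dz":0,"rx":0,"ry":0,"rz":0,"gripper":8.5},
  {"dx":-4.8,"dy":2.8,"dz":0,"rx":0,"ry":0,"rz":0,"gripper":8.5},
])

```text
t: 23.68
position: [590.0, -258.1, 299.4]
tcp_rot: [0.812, 0.583, -0.0, -0.001]
wrist_force: [0.1, 0.3, 1.0]
finger_gap: 0.996
gripper_force: 0.0
```

>>> arm_command([
  {"dx":-4.9,"dy":2.8,"dz":0,"rx":0,"ry":0,"rz":0,"gripper":8.5},
  {"dx":0,"dy":0,"dz":4,"rx":0,"ry":0,"rz":8.4,"gripper":7},
  {"dx":0,"dy":0,"dz":4,"rx":0,"ry":0,"rz":0,"gripper":7},
  {"dx":0,"dy":0,"dz":0,"rx":0,"ry":0,"rz":0,"gripper":7},
  {"dx":0,"dy":0,"dz":0,"rx":0,"ry":0,"rz":0,"gripper":7},
])

```text
t: 24.3
position: [601.3, -311.8, 221.8]
tcp_rot: [0.853, 0.522, 0.0, 0.0]
wrist_force: [-0.7, -0.6, 0.6]
finger_gap: 0.824
gripper_force: 0.0
```

```bash
python3 - <<'E'
from h import *
goal(601,-312,-27)
im=snap("w9",1); parts("w9",(200,60,460,300),(0,10,22))
C=wcam("w9");u,v=proj("wrist",(601,-312,10),C);print(u,v)
x0,y0=int(u)-50,int(v)-50;print(x0,y0)
cv2.imwrite("pics/w9c.png",cv2.resize(im[y0:y0+100,x0:x0+100],None,fx=5,fy=5,interpolation=2))
E
```

```text
pos [ 601.3 -311.8  221.8] ydir -27.0 tilt [ 0.02 -0.01] -> dx,dy cm [-0.04 -0.02] rz -0.0 F [-0.7 -0.6  0.6] gap 0.824 t 24.3
24.35 [ 601.6 -311.8  222.5] [8.526e-01 5.226e-01 4.000e-04 9.000e-04] [-0.6   0.51  0.2   1.26 -0.    1.44] 0.009 0.82174381763459
[260.2  75.9] 1862 [[247, 19], [235, 31], [235, 73], [226, 89], [234, 91], [239, 85], [251, 97], [280, 93], [291, 81], [305, 51], [293, 66], [257, 70], [239, 57], [236, 32]]
  z 0 [[613.7, -131.4], [598.3, -136.1], [579.3, -173.6], [564.3, -182.8], [570.3, -188.6], [577.3, -186.0], [582.0, -202.2], [608.0, -212.5], [622.3, -207.3], [646.9, -187.7], [630.5, -195.4], [599.2, -182.1], [589.9, -161.7], [598.7, -137.6]]
  z 10 [[614.6, -135.1], [599.6, -139.7], [581.3, -175.9], [566.8, -184.7], [572.6, -190.4], [579.4, -187.9], [583.9, -203.5], [609.1, -213.4], [622.9, -208.4], [646.6, -189.5], [630.8, -196.9], [600.5, -184.1], [591.6, -164.4], [600.0, -141.1]]
  z 22 [[615.6, -139.6], [601.3, -143.9], [583.7, -178.6], [569.8, -187.1], [575.4, -192.5], [581.9, -190.1], [586.2, -205.1], [610.3, -214.5], [623.5, -209.7], [646.2, -191.6]
[... 1425 characters left out ...]
[604.9, -332.8], [620.5, -307.3]]
  z 22 [[598.5, -289.8], [583.3, -314.9], [606.3, -328.8], [621.3, -304.5]]
[231.8 226.9] 909 [[234, 210], [219, 215], [216, 227], [219, 240], [230, 245], [243, 239], [249, 227], [244, 215]]
  z 0 [[509.6, -292.0], [491.7, -289.3], [480.9, -299.2], [475.3, -313.5], [483.4, -324.0], [500.7, -324.3], [514.1, -315.4], [516.4, -301.6]]
  z 10 [[514.0, -290.3], [496.7, -287.6], [486.3, -297.2], [480.9, -310.9], [488.7, -321.1], [505.4, -321.4], [518.3, -312.8], [520.5, -299.5]]
  z 22 [[519.3, -288.1], [502.7, -285.6], [492.7, -294.7], [487.5, -307.9], [495.1, -317.6], [511.0, -317.9], [523.4, -309.7], [525.5, -296.9]]
321.6993879838017 190.31624234557617
271 140
```

View pics/w9c.png

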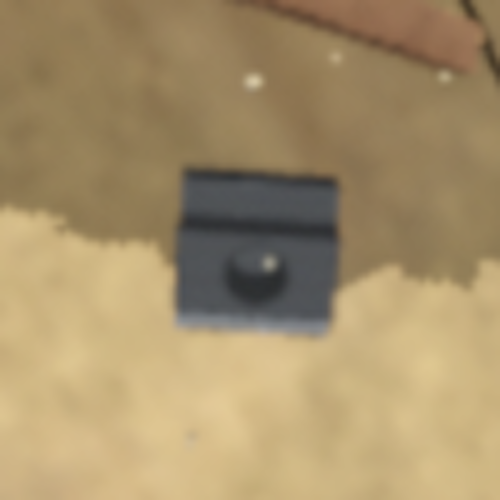

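T-nut at crop (258,250), turned about 4° to the fingers; centre (600.2,-313.7), end faces at yaw −31°. Adjust, descend, grip.

>>> arm_command([
  {"dx":-0.2,"dy":0,"dz":4.5,"rx":0,"ry":0,"rz":4,"gripper":7},
  {"dx":0,"dy":0,"dz":4.5,"rx":0,"ry":0,"rz":0,"gripper":7},
  {"dx":0,"dy":0,"dz":3.3,"rx":0,"ry":0,"rz":0,"gripper":6},
  {"dx":0,"dy":0,"dz":1.8,"rx":0,"ry":0,"rz":0,"gripper":6},
  {"dx":0,"dy":0,"dz":0,"rx":0,"ry":0,"rz":0,"gripper":4},
])

```text
t: 25.02
position: [600.2, -313.4, 79.9]
tcp_rot: [0.87, 0.492, -0.0, -0.0]
wrist_force: [-0.4, 0.1, 0.4]
finger_gap: 0.501
gripper_force: 0.0
```

>>> arm_command([
  {"dx":0,"dy":0,"dz":0,"rx":0,"ry":0,"rz":0,"gripper":1},
  {"dx":0,"dy":0,"dz":0,"rx":0,"ry":0,"rz":0,"gripper":1},
  {"dx":0,"dy":0,"dz":0,"rx":0,"ry":0,"rz":0,"gripper":1},
  {"dx":0,"dy":0,"dz":0,"rx":0,"ry":0,"rz":0,"gripper":1},
  {"dx":0,"dy":0,"dz":0,"rx":0,"ry":0,"rz":0,"gripper":1},
])

```text
t: 25.65
position: [600.9, -314.0, 81.8]
tcp_rot: [0.87, 0.492, 0.001, 0.001]
wrist_force: [0.6, 0.8, 6.7]
finger_gap: 0.336
gripper_force: 60.0
```

>>> arm_command([
  {"dx":0,"dy":0,"dz":-2.5,"rx":0,"ry":0,"rz":0,"gripper":1},
  {"dx":0,"dy":0,"dz":-5,"rx":0,"ry":0,"rz":0,"gripper":1},
  {"dx":0,"dy":0,"dz":-5,"rx":0,"ry":0,"rz":0,"gripper":1},
  {"dx":0,"dy":0,"dz":-5,"rx":0,"ry":0,"rz":0,"gripper":1},
  {"dx":0,"dy":0,"dz":-5,"rx":0,"ry":0,"rz":0,"gripper":1},
])

```text
t: 26.28
position: [599.8, -313.3, 307.3]
tcp_rot: [0.87, 0.492, 0.0, 0.0]
wrist_force: [-0.2, -0.1, -1.7]
finger_gap: 0.331
gripper_force: 59.5
```

```bash
python3 -c "
from h import *
goal(414,300.4,71.4)"
```

```text
pos [ 599.8 -313.3  307.3] ydir -31.02 tilt [ 0.04 -0.03] -> dx,dy cm [ 43.02 -47.55] rz 77.58 F [-0.2 -0.1 -1.7] gap 0.331 t 26.27
```

>>> arm_command([
  {"dx":0,"dy":0,"dz":0,"rx":0,"ry":0,"rz":-10.2,"gripper":1},
  {"dx":0,"dy":0,"dz":0,"rx":0,"ry":0,"rz":-10.2,"gripper":1},
  {"dx":0,"dy":0,"dz":0,"rx":0,"ry":0,"rz":-10.2,"gripper":1},
  {"dx":0,"dy":0,"dz":0,"rx":0,"ry":0,"rz":-10.2,"gripper":1},
  {"dx":0,"dy":0,"dz":0,"rx":0,"ry":0,"rz":-10.2,"gripper":1},
])

```text
t: 26.9
position: [600.0, -313.5, 305.4]
tcp_rot: [0.571, 0.821, -0.0, 0.0]
wrist_force: [0.5, -0.3, -1.2]
finger_gap: 0.333
gripper_force: 59.5
```

>>> arm_command([
  {"dx":0,"dy":0,"dz":0,"rx":0,"ry":0,"rz":-10.3,"gripper":1},
  {"dx":0,"dy":0,"dz":0,"rx":0,"ry":0,"rz":-10.3,"gripper":1},
  {"dx":0,"dy":0,"dz":0,"rx":0,"ry":0,"rz":-10.3,"gripper":1},
  {"dx":0,"dy":0,"dz":0,"rx":0,"ry":0,"rz":-10.3,"gripper":1},
  {"dx":0,"dy":0,"dz":0,"rx":0,"ry":0,"rz":-10.2,"gripper":1},
])

```text
t: 27.52
position: [600.0, -313.5, 305.4]
tcp_rot: [0.159, 0.987, -0.0, 0.0]
wrist_force: [0.5, 0.2, -1.6]
finger_gap: 0.327
gripper_force: 59.5
```

>>> arm_command([
  {"dx":3.4,"dy":4.7,"dz":0,"rx":0,"ry":0,"rz":0,"gripper":1},
  {"dx":3.4,"dy":4.7,"dz":0,"rx":0,"ry":0,"rz":0,"gripper":1},
  {"dx":3.4,"dy":4.7,"dz":0,"rx":0,"ry":0,"rz":0,"gripper":1},
  {"dx":3.4,"dy":4.7,"dz":0,"rx":0,"ry":0,"rz":0,"gripper":1},
  {"dx":3.4,"dy":4.7,"dz":0,"rx":0,"ry":0,"rz":0,"gripper":1},
])

```text
t: 28.15
position: [513.1, -34.9, 305.5]
tcp_rot: [0.162, 0.987, 0.0, 0.001]
wrist_force: [-0.2, -0.7, -1.0]
finger_gap: 0.332
gripper_force: 59.5
```

>>> arm_command([
  {"dx":3.4,"dy":4.8,"dz":0,"rx":0,"ry":0,"rz":0,"gripper":1},
  {"dx":3.4,"dy":4.8,"dz":0,"rx":0,"ry":0,"rz":0,"gripper":1},
  {"dx":3.4,"dy":4.8,"dz":0,"rx":0,"ry":0,"rz":0,"gripper":1},
  {"dx":3.4,"dy":4.8,"dz":0,"rx":0,"ry":0,"rz":0,"gripper":1},
  {"dx":3.3,"dy":4.8,"dz":0,"rx":0,"ry":0,"rz":0,"gripper":1},
])

```text
t: 28.78
position: [429.5, 246.6, 305.6]
tcp_rot: [0.162, 0.987, 0.0, 0.001]
wrist_force: [0.5, -0.1, -2.0]
finger_gap: 0.329
gripper_force: 59.5
```

>>> arm_command([
  {"dx":3.3,"dy":4.7,"dz":0,"rx":0,"ry":0,"rz":0,"gripper":1},
  {"dx":0,"dy":0,"dz":5,"rx":0,"ry":0,"rz":0,"gripper":1},
  {"dx":0,"dy":0,"dz":5,"rx":0,"ry":0,"rz":0,"gripper":1},
  {"dx":0,"dy":0,"dz":0,"rx":0,"ry":0,"rz":0,"gripper":1},
  {"dx":0,"dy":0,"dz":0,"rx":0,"ry":0,"rz":0,"gripper":1},
])

```text
t: 29.4
position: [415.1, 300.2, 206.9]
tcp_rot: [0.162, 0.987, 0.001, 0.001]
wrist_force: [0.8, -0.1, 0.1]
finger_gap: 0.331
gripper_force: 59.7
```

```bash
python3 -c "
from h import *
for i in range(4): r.capture('side'); goal(414,300.4,71.4)"
```

```text
pos [415.3 300.2 207.2] ydir 71.36 tilt [0.17 0.09] -> dx,dy cm [ 0.13 -0.03] rz -0.04 F [-0.2  0.   0.1] gap 0.331 t 29.45
pos [415.3 300.2 207.2] ydir 71.35 tilt [0.19 0.1 ] -> dx,dy cm [ 0.13 -0.03] rz -0.05 F [ 0.6 -0.9 -2.2] gap 0.33 t 29.5
pos [415.2 300.2 207. ] ydir 71.35 tilt [0.18 0.09] -> dx,dy cm [ 0.12 -0.02] rz -0.05 F [-0.1 -0.1 -0.9] gap 0.327 t 29.55
pos [415.1 300.1 206.7] ydir 71.35 tilt [0.16 0.08] -> dx,dy cm [ 0.11 -0.01] rz -0.05 F [ 0.4  0.2 -0.4] gap 0.327 t 29.6
```

>>> arm_command([
  {"dx":0.1,"dy":0,"dz":5,"rx":0,"ry":0,"rz":0,"gripper":1},
  {"dx":0,"dy":0,"dz":3.5,"rx":0,"ry":0,"rz":0,"gripper":1},
  {"dx":0,"dy":0,"dz":1.7,"rx":0,"ry":0,"rz":0,"gripper":1},
  {"dx":0,"dy":0,"dz":0.6,"rx":0,"ry":0,"rz":0,"gripper":1},
  {"dx":0,"dy":0,"dz":0.4,"rx":0,"ry":0,"rz":0,"gripper":1},
])

```text
t: 30.22
position: [413.9, 300.5, 93.6]
tcp_rot: [0.162, 0.987, 0.0, 0.001]
wrist_force: [-0.2, -0.5, -0.1]
finger_gap: 0.329
gripper_force: 59.7
```

```bash
python3 -c "
from h import *
for i in range(3): r.capture('side'); goal(414,300.4,71.4)"
```

```text
pos [413.8 300.4  93.2] ydir 71.37 tilt [0.06 0.03] -> dx,dy cm [-0.02  0.  ] rz -0.03 F [-0.7 -0.2 -1.5] gap 0.332 t 30.27
pos [413.7 300.4  93.4] ydir 71.38 tilt [0.06 0.03] -> dx,dy cm [-0.03  0.01] rz -0.02 F [-0.1 -0.  -0.4] gap 0.328 t 30.32
pos [413.7 300.4  93.6] ydir 71.37 tilt [0.06 0.03] -> dx,dy cm [-0.03  0.01] rz -0.03 F [ 0.1  0.4 -0.4] gap 0.329 t 30.38
```

>>> arm_command([
  {"dx":0,"dy":0,"dz":0.1,"rx":0,"ry":0,"rz":0,"gripper":3.3},
  {"dx":0,"dy":0,"dz":0,"rx":0,"ry":0,"rz":0,"gripper":4.5},
  {"dx":0,"dy":0,"dz":0,"rx":0,"ry":0,"rz":0,"gripper":5},
  {"dx":0,"dy":0,"dz":-1,"rx":0,"ry":0,"rz":0,"gripper":5},
  {"dx":0,"dy":0,"dz":-3,"rx":0,"ry":0,"rz":0,"gripper":5},
])

```text
t: 31.0
position: [412.8, 300.0, 131.8]
tcp_rot: [0.162, 0.987, -0.001, -0.001]
wrist_force: [0.9, 0.6, 0.2]
finger_gap: 0.582
gripper_force: 0.0
```

>>> arm_command([
  {"dx":0,"dy":0,"dz":-5,"rx":0,"ry":0,"rz":0,"gripper":8.5},
  {"dx":0,"dy":0,"dz":-6,"rx":0,"ry":0,"rz":0,"gripper":8.5},
  {"dx":0,"dy":0,"dz":-6,"rx":0,"ry":0,"rz":0,"gripper":8.5},
  {"dx":0,"dy":0,"dz":0,"rx":0,"ry":0,"rz":0,"gripper":8.5},
  {"dx":0,"dy":0,"dz":0,"rx":0,"ry":0,"rz":0,"gripper":8.5},
])

```text
t: 31.62
position: [413.1, 300.1, 302.1]
tcp_rot: [0.162, 0.987, 0.0, 0.0]
wrist_force: [0.1, -0.8, -0.4]
finger_gap: 0.996
gripper_force: 0.0
```

```bash
python3 - <<'E'
from h import *
im=snap("w10",1); parts("w10",(270,130,380,260),(11,33))
goal(499.5,-305.6,71.4)
E
```

```text
31.68 [412.9 300.1 301.3] [ 1.618e-01  9.868e-01 -4.000e-04 -5.000e-04] [ 0.46  0.19 -0.07  1.31 -0.    0.79] 0.014 0.9967431687895025
[323.1 173.5] 596 [[311, 162], [312, 185], [335, 185], [335, 162]]
  z 11 [[396.7, 291.1], [423.7, 283.0], [432.5, 309.3], [405.7, 318.0]]
  z 33 [[393.0, 293.2], [418.4, 285.6], [426.7, 310.3], [401.5, 318.4]]
[326.9 222.5] 904 [[308, 210], [309, 229], [343, 240], [341, 210]]
  z 11 [[452.3, 267.8], [476.8, 260.5], [505.2, 296.8], [465.3, 306.5]]
  z 33 [[445.3, 271.4], [468.2, 264.5], [494.9, 298.5], [457.4, 307.7]]
pos [412.9 300.  300.9] ydir 71.38 tilt [-0.1  -0.05] -> dx,dy cm [-27.55 -54.63] rz -0.02 F [ 0.3  0.7 -0.2] gap 0.998 t 31.73
```

>>> arm_command([
  {"dx":-2.5,"dy":-5,"dz":0,"rx":0,"ry":0,"rz":0,"gripper":8.5},
  {"dx":-2.5,"dy":-5,"dz":0,"rx":0,"ry":0,"rz":0,"gripper":8.5},
  {"dx":-2.5,"dy":-5,"dz":0,"rx":0,"ry":0,"rz":0,"gripper":8.5},
  {"dx":-2.5,"dy":-5,"dz":0,"rx":0,"ry":0,"rz":0,"gripper":8.5},
  {"dx":-2.5,"dy":-5,"dz":0,"rx":0,"ry":0,"rz":0,"gripper":8.5},
])

```text
t: 32.35
position: [451.6, 21.7, 300.8]
tcp_rot: [0.162, 0.987, 0.0, -0.001]
wrist_force: [1.1, -0.8, -0.1]
finger_gap: 0.998
gripper_force: 0.0
```

>>> arm_command([
  {"dx":-2.5,"dy":-5,"dz":0,"rx":0,"ry":0,"rz":0,"gripper":8.5},
  {"dx":-2.5,"dy":-5,"dz":0,"rx":0,"ry":0,"rz":0,"gripper":8.5},
  {"dx":-2.5,"dy":-5,"dz":0,"rx":0,"ry":0,"rz":0,"gripper":8.5},
  {"dx":-2.5,"dy":-4.9,"dz":0,"rx":0,"ry":0,"rz":0,"gripper":8.5},
  {"dx":-2.5,"dy":-4.9,"dz":0,"rx":0,"ry":0,"rz":0,"gripper":8.5},
])

```text
t: 32.98
position: [490.9, -253.2, 300.6]
tcp_rot: [0.162, 0.987, 0.001, -0.001]
wrist_force: [0.6, -0.2, 0.5]
finger_gap: 1.0
gripper_force: 0.0
```

>>> arm_command([
  {"dx":-2.5,"dy":-4.9,"dz":0,"rx":0,"ry":0,"rz":0,"gripper":7},
  {"dx":0,"dy":0,"dz":4,"rx":0,"ry":0,"rz":0,"gripper":7},
  {"dx":0,"dy":0,"dz":4,"rx":0,"ry":0,"rz":0,"gripper":7},
  {"dx":0,"dy":0,"dz":4,"rx":0,"ry":0,"rz":0,"gripper":7},
  {"dx":0,"dy":0,"dz":0,"rx":0,"ry":0,"rz":0,"gripper":7},
])

```text
t: 33.6
position: [497.8, -304.8, 178.3]
tcp_rot: [0.162, 0.987, 0.002, -0.003]
wrist_force: [0.5, 0.0, 0.5]
finger_gap: 0.816
gripper_force: 0.0
```

```bash
python3 - <<'E'
from h import *
im=snap("w11",2); parts("w11",(250,120,400,270),(0,5))
C=wcam("w11");u,v=proj("wrist",(499.5,-305.6,5),C);print(u,v)
x0,y0=int(u)-50,int(v)-50;print(x0,y0)
cv2.imwrite("pics/w11c.png",cv2.resize(im[y0:y0+100,x0:x0+100],None,fx=6,fy=6,interpolation=2))
goal(499.5,-305.6,71.4)
E
```

```text
33.7 [ 499.3 -305.9  182.2] [ 1.618e-01  9.868e-01  2.000e-04 -4.000e-04] [-0.69  0.38 -0.12  1.07 -0.   -0.37] 0.027 0.8212374224735989
[299.5 125.7] 245 [[297, 117], [290, 125], [294, 134], [302, 134], [309, 127], [306, 118]]
  z 0 [[426.3, -302.9], [430.6, -310.4], [438.6, -309.8], [440.8, -303.6], [437.2, -296.4], [429.5, -296.3]]
  z 5 [[426.2, -302.4], [430.4, -309.8], [438.3, -309.2], [440.4, -303.2], [436.9, -296.1], [429.3, -296.0]]
[323.3 201.9] 1369 [[322, 180], [307, 189], [303, 205], [315, 222], [330, 223], [342, 210], [343, 195], [334, 184]]
  z 0 [[482.7, -300.6], [486.1, -315.1], [498.5, -323.1], [516.7, -318.5], [521.8, -306.3], [513.6, -292.7], [500.9, -287.8], [489.2, -292.1]]
  z 5 [[481.5, -300.2], [484.9, -314.4], [497.0, -322.3], [514.8, -317.7], [519.8, -305.8], [511.8, -292.4], [499.3, -287.6], [487.9, -291.9]]
322.68128843247734 201.67701839286775
272 151
pos [ 499.7 -306.2  183.1] ydir 71.38 tilt [ 0.05 -0.04] -> dx,dy cm [0.04 0.05] rz -0.02 F [0.6 0.4 0.1] gap 0.822 t 33.75
```

View pics/w11c.png

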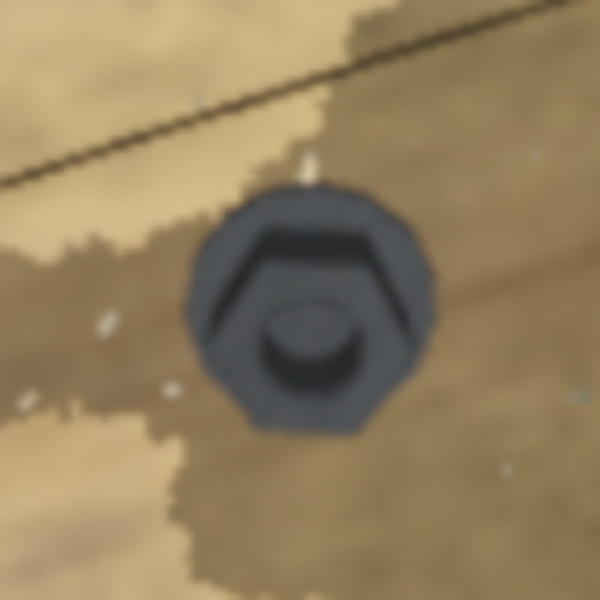

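Nut at crop (312,310); a flat pair faces up/down in the picture, vertices at left (210,340) and right (410,340), about 2.5° clockwise; so turn by −27.5° to grip a pair of flats.

>>> arm_command([
  {"dx":0,"dy":0.1,"dz":0,"rx":0,"ry":0,"rz":-9.2,"gripper":6},
  {"dx":0,"dy":0,"dz":0,"rx":0,"ry":0,"rz":-9.2,"gripper":6},
  {"dx":0,"dy":0,"dz":0,"rx":0,"ry":0,"rz":-9.1,"gripper":6},
  {"dx":0,"dy":0,"dz":4,"rx":0,"ry":0,"rz":0,"gripper":6},
  {"dx":0,"dy":0,"dz":4,"rx":0,"ry":0,"rz":0,"gripper":6},
])

```text
t: 34.38
position: [500.7, -305.7, 103.4]
tcp_rot: [-0.078, 0.997, -0.002, 0.002]
wrist_force: [0.5, -0.1, -0.2]
finger_gap: 0.705
gripper_force: 0.0
```

>>> arm_command([
  {"dx":0,"dy":0,"dz":1.9,"rx":0,"ry":0,"rz":0,"gripper":5},
  {"dx":0,"dy":0,"dz":0,"rx":0,"ry":0,"rz":0,"gripper":4},
  {"dx":0,"dy":0,"dz":0,"rx":0,"ry":0,"rz":0,"gripper":3.5},
  {"dx":0,"dy":0,"dz":0,"rx":0,"ry":0,"rz":0,"gripper":1},
  {"dx":0,"dy":0,"dz":0,"rx":0,"ry":0,"rz":0,"gripper":1},
])

```text
t: 35.0
position: [500.3, -305.4, 84.9]
tcp_rot: [-0.077, 0.997, -0.001, 0.001]
wrist_force: [-0.7, 0.4, 6.3]
finger_gap: 0.258
gripper_force: 58.8
```

>>> arm_command([
  {"dx":0,"dy":0,"dz":0,"rx":0,"ry":0,"rz":0,"gripper":1},
  {"dx":0,"dy":0,"dz":0,"rx":0,"ry":0,"rz":0,"gripper":1},
  {"dx":0,"dy":0,"dz":0,"rx":0,"ry":0,"rz":0,"gripper":1},
  {"dx":0,"dy":0,"dz":0,"rx":0,"ry":0,"rz":0,"gripper":1},
  {"dx":0,"dy":0,"dz":0,"rx":0,"ry":0,"rz":0,"gripper":1},
])

```text
t: 35.62
position: [500.3, -305.5, 84.9]
tcp_rot: [-0.077, 0.997, -0.001, 0.001]
wrist_force: [-0.6, 0.1, 6.9]
finger_gap: 0.256
gripper_force: 58.8
```

```bash
python3 -c "
from h import *
goal(438.5,373.4,98.9)"
```

```text
pos [ 500.3 -305.5   84.9] ydir 98.88 tilt [ 0.15 -0.11] -> dx,dy cm [-4.38 68.03] rz -0.02 F [-0.6  0.1  6.9] gap 0.256 t 35.62
```

>>> arm_command([
  {"dx":0,"dy":0,"dz":-2.5,"rx":0,"ry":0,"rz":0,"gripper":1},
  {"dx":0,"dy":0,"dz":-5,"rx":0,"ry":0,"rz":0,"gripper":1},
  {"dx":0,"dy":0,"dz":-5,"rx":0,"ry":0,"rz":0,"gripper":1},
  {"dx":0,"dy":0,"dz":-5,"rx":0,"ry":0,"rz":0,"gripper":1},
  {"dx":0,"dy":0,"dz":-5,"rx":0,"ry":0,"rz":0,"gripper":1},
])

```text
t: 36.25
position: [499.3, -304.7, 310.9]
tcp_rot: [-0.077, 0.997, -0.001, 0.001]
wrist_force: [1.2, -1.3, -1.2]
finger_gap: 0.258
gripper_force: 59.3
```

>>> arm_command([
  {"dx":-0.4,"dy":5.7,"dz":0,"rx":0,"ry":0,"rz":0,"gripper":1},
  {"dx":-0.4,"dy":5.7,"dz":0,"rx":0,"ry":0,"rz":0,"gripper":1},
  {"dx":-0.4,"dy":5.7,"dz":0,"rx":0,"ry":0,"rz":0,"gripper":1},
  {"dx":-0.4,"dy":5.7,"dz":0,"rx":0,"ry":0,"rz":0,"gripper":1},
  {"dx":-0.4,"dy":5.7,"dz":0,"rx":0,"ry":0,"rz":0,"gripper":1},
])

```text
t: 36.88
position: [474.8, -18.5, 309.1]
tcp_rot: [-0.077, 0.997, -0.0, 0.001]
wrist_force: [0.2, 0.3, -1.0]
finger_gap: 0.258
gripper_force: 59.4
```

>>> arm_command([
  {"dx":-0.4,"dy":5.7,"dz":0,"rx":0,"ry":0,"rz":0,"gripper":1},
  {"dx":-0.4,"dy":5.7,"dz":0,"rx":0,"ry":0,"rz":0,"gripper":1},
  {"dx":-0.4,"dy":5.7,"dz":0,"rx":0,"ry":0,"rz":0,"gripper":1},
  {"dx":-0.3,"dy":5.6,"dz":0,"rx":0,"ry":0,"rz":0,"gripper":1},
  {"dx":-0.3,"dy":5.6,"dz":0,"rx":0,"ry":0,"rz":0,"gripper":1},
])

```text
t: 37.5
position: [448.9, 263.9, 309.2]
tcp_rot: [-0.077, 0.997, 0.0, 0.001]
wrist_force: [1.0, 0.1, -1.4]
finger_gap: 0.255
gripper_force: 59.4
```

>>> arm_command([
  {"dx":-0.3,"dy":5.6,"dz":0,"rx":0,"ry":0,"rz":0,"gripper":1},
  {"dx":-0.3,"dy":5.6,"dz":0,"rx":0,"ry":0,"rz":0,"gripper":1},
  {"dx":0,"dy":0,"dz":5,"rx":0,"ry":0,"rz":0,"gripper":1},
  {"dx":0,"dy":0,"dz":5,"rx":0,"ry":0,"rz":0,"gripper":1},
  {"dx":0,"dy":0,"dz":0,"rx":0,"ry":0,"rz":0,"gripper":1},
])

```text
t: 38.12
position: [436.7, 373.0, 205.8]
tcp_rot: [-0.078, 0.997, -0.001, -0.002]
wrist_force: [-0.0, -0.4, -0.5]
finger_gap: 0.253
gripper_force: 59.4
```

```bash
python3 -c "
from h import *
for i in range(6):
  r.capture('side')
  if i%2: goal(438.5,373.4,98.9)"
```

```text
pos [438.6 373.9 209.9] ydir 98.87 tilt [0.08 0.05] -> dx,dy cm [ 0.02 -0.05] rz -0.03 F [-0.3  0.4 -0.8] gap 0.261 t 38.23
pos [439.1 374.1 210.7] ydir 98.86 tilt [0.2  0.12] -> dx,dy cm [ 0.07 -0.06] rz -0.04 F [ 0.4  0.2 -1.2] gap 0.257 t 38.33
pos [438.9 374.  210.1] ydir 98.86 tilt [0.17 0.11] -> dx,dy cm [ 0.05 -0.05] rz -0.04 F [ 0.4 -0.4 -0.7] gap 0.257 t 38.42
```

>>> arm_command([
  {"dx":0,"dy":-0.05,"dz":5,"rx":0,"ry":0,"rz":0,"gripper":1},
  {"dx":0,"dy":0,"dz":3.5,"rx":0,"ry":0,"rz":0,"gripper":1},
  {"dx":0,"dy":0,"dz":1.7,"rx":0,"ry":0,"rz":0,"gripper":1},
  {"dx":0,"dy":0,"dz":0.6,"rx":0,"ry":0,"rz":0,"gripper":1},
  {"dx":0,"dy":0,"dz":0.4,"rx":0,"ry":0,"rz":0,"gripper":1},
])

```text
t: 39.05
position: [438.8, 373.5, 96.8]
tcp_rot: [-0.077, 0.997, 0.0, 0.001]
wrist_force: [-0.9, 0.5, -0.5]
finger_gap: 0.259
gripper_force: 59.4
```

```bash
python3 -c "
from h import *
for i in range(3): r.capture('side'); goal(438.5,373.4,98.9)"
```

```text
pos [438.6 373.4  96.4] ydir 98.87 tilt [0.06 0.03] -> dx,dy cm [0.01 0.  ] rz -0.03 F [-0.1 -0.3 -0.7] gap 0.257 t 39.1
pos [438.6 373.4  96.5] ydir 98.88 tilt [0.05 0.04] -> dx,dy cm [0.01 0.  ] rz -0.02 F [ 0.6  0.8 -1.6] gap 0.256 t 39.15
pos [438.5 373.4  96.7] ydir 98.88 tilt [0.06 0.04] -> dx,dy cm [ 0. -0.] rz -0.02 F [ 0.2  0.1 -0.6] gap 0.262 t 39.2
```

>>> arm_command([
  {"dx":0,"dy":0,"dz":0.1,"rx":0,"ry":0,"rz":0,"gripper":2.8},
  {"dx":0,"dy":0,"dz":0,"rx":0,"ry":0,"rz":0,"gripper":4},
  {"dx":0,"dy":0,"dz":0,"rx":0,"ry":0,"rz":0,"gripper":4.5},
  {"dx":0,"dy":0,"dz":-1,"rx":0,"ry":0,"rz":0,"gripper":4.5},
  {"dx":0,"dy":0,"dz":-3,"rx":0,"ry":0,"rz":0,"gripper":4.5},
])

```text
t: 39.83
position: [437.7, 372.8, 134.7]
tcp_rot: [-0.077, 0.997, -0.001, -0.001]
wrist_force: [0.2, 0.2, 0.2]
finger_gap: 0.527
gripper_force: 0.0
```

>>> arm_command([
  {"dx":0,"dy":0,"dz":-5,"rx":0,"ry":0,"rz":0,"gripper":8.5},
  {"dx":0,"dy":0,"dz":-6,"rx":0,"ry":0,"rz":0,"gripper":8.5},
  {"dx":0,"dy":-3,"dz":-5,"rx":0,"ry":0,"rz":0,"gripper":8.5},
  {"dx":-2,"dy":-2,"dz":0,"rx":0,"ry":0,"rz":0,"gripper":8.5},
  {"dx":0,"dy":0,"dz":0,"rx":0,"ry":0,"rz":0,"gripper":8.5},
])

```text
t: 40.45
position: [466.6, 325.9, 296.0]
tcp_rot: [-0.076, 0.997, 0.0, 0.001]
wrist_force: [-0.4, 0.6, -0.5]
finger_gap: 0.997
gripper_force: 0.0
```

```bash
python3 - <<'E'
from h import *
im=snap("w12",4); parts("w12",(200,60,420,250),(11,16,30))
C=wcam("w12")
for n,p in dict(long=(492.6,355.2),short=(468,282.3),sq=(414,300.4),rnd=(438.5,373.4)).items(): print(n,np.round(proj("wrist",(*p,16),C)))
u,v=proj("wrist",(453.5,327.8,19),C);x0,y0=int(u)-85,int(v)-65
cv2.imwrite("pics/w12c.png",cv2.resize(im[y0:y0+135,x0:x0+170],None,fx=4.4,fy=4.4,interpolation=2))
E
```

```text
40.65 [465.1 327.2 294.6] [-7.76e-02  9.97e-01 -1.00e-04 -5.00e-04] [0.47 0.29 0.05 1.33 0.   0.31] 0.007 0.995828641627636
[306.1 126.7] 674 [[301, 110], [290, 132], [312, 143], [323, 122]]
  z 11 [[395.7, 291.9], [422.4, 283.1], [431.4, 309.9], [405.5, 318.5]]
  z 16 [[395.5, 292.2], [421.9, 283.5], [430.7, 310.0], [405.2, 318.5]]
  z 30 [[395.1, 293.1], [420.5, 284.8], [428.9, 310.2], [404.4, 318.3]]
[365.9 157.9] 674 [[362, 144], [353, 151], [352, 163], [356, 169], [369, 172], [378, 166], [380, 153], [376, 147]]
  z 11 [[423.2, 366.8], [433.0, 358.0], [447.2, 359.3], [453.4, 365.2], [454.4, 381.1], [445.5, 390.3], [429.9, 389.6], [423.8, 383.6]]
  z 16 [[422.7, 366.1], [432.4, 357.3], [446.3, 358.7], [452.5, 364.5], [453.5, 380.2], [444.7, 389.3], [429.3, 388.6], [423.3, 382.6]]
  z 30 [[421.2, 364.0], [430.5, 355.6], [443.9, 356.9], [449.8, 362.5], [450.8, 377.6], [442.3, 386.3], [427.5, 385.6], [421.8, 379.9]]
[285.3 174.8] 977 [[273, 155], [265, 174], [294, 197], [305, 171]]
  z 11 [[451.8, 267.0], [475.8, 260.2], [498.8, 298.1], [465.2, 306.7]]
  z 16 [[450.9, 267.7], [474.6, 260.9], [497.2, 298.3], [464.1, 306.8]]
  z 30 [[448.3, 269.6], [471.0, 263.1], [492.7, 299.0], [460.9, 307.1]]
[340.4 201.8] 814 [[326, 183], [317, 202], [346, 217], [355, 218], [364, 202]]
  z 11 [[475.7, 333.2], [500.7, 326.3], [514.3, 364.3], [513.9, 375.5], [491.9, 382.4]]
  z 16 [[474.5, 333.0], [499.1, 326.1], [512.5, 363.6], [512.1, 374.6], [490.4, 381.4]]
  z 30 [[470.9, 332.3], [494.5, 325.7], [507.4, 361.6], [507.0, 372.2], [486.1, 378.8]]
long [342. 200.]
short [284. 171.]
sq [306. 127.]
rnd [366. 159.]
```

View pics/w12c.png

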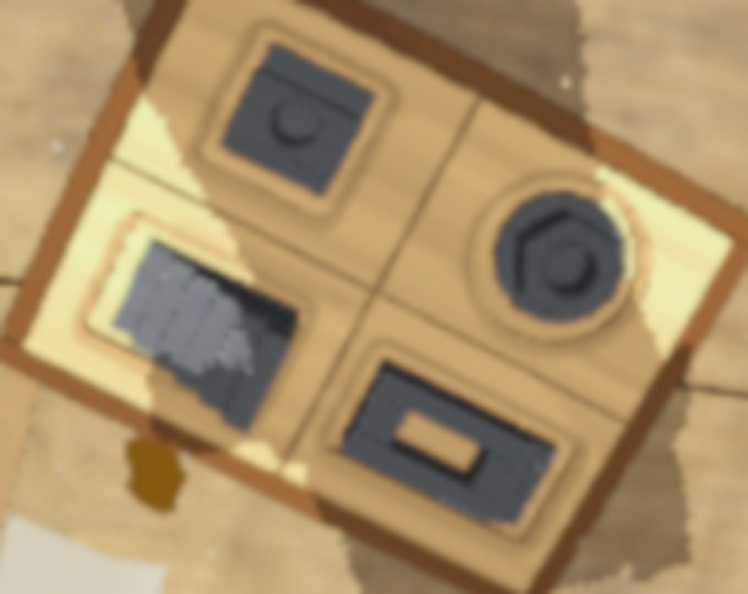

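All four parts lie seated in their recesses: T-nut (300,120), flanged nut (560,257), step block (205,340), strap (450,440). Hand in.

```bash
python3 -c "
from station import r
print(r.finish_job())"
```

```text
the job is handed in; nothing more can be done
None
```

I put the strap clamp, large step block, T-nut and flanged nut into their recesses in that order. The last camera view showed all four seated. I left the small step block, plain nut and orange clamp alone, and handed the job in at about 41 s.

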